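Set the lid press and close the night-watch tubs

ROBOT

A 6-joint arm with a two-finger parallel gripper is mounted at the origin on the work surface. World frame = base frame: x ahead of the robot, y to its left, z up, the work surface at z = 0. Lengths are in m, angles in degrees, forces in N, time in s.
With the tool pointing down it reaches from about 0.25 to 0.725 m from the base axis. Payload 9.7 kg.
Tool frame: the origin (TCP) lies midway between the tips of the shut fingers; the grasp point (between the pads) lies 19 mm behind it (bot.hold_point_z is the distance from the TCP to the grasp point, in m); z points along the fingers, y is the line along which they close (so a half turn about z gives the same grasp; the last joint's range is limited). The gripper opens to 85 mm and grips with 20 to 120 N. Pads are 22 mm wide; open, the fingers measure 114 mm over their backs; the gripper's body (76 mm by 85 mm) begins 54 mm behind the grasp point. The pads swing forward as they close: fully open they stand 13 mm farther back than shut.
Start: joints at [63.942, 4.979, 10.078, 95.1, 0, 90], TCP at [0.242, 0.494, 0.231] pointing down, gripper open.
Joint ranges: [-179.16, 179.16], [-48.56, 103.87], [-65.8, 70.77], [-126.05, 130.52], [-82.76, 87.17], [-180, 180]. Speed limits (degrees/s): [127.2, 127.2, 147.25, 180, 180, 180].

INTERFACE

Orientations are given as [roll, pitch, yaw] about the fixed x, y, z axes, in that order (R = Rz(yaw) Ry(pitch) Rx(roll)).
In Python, from workcell import bot gives the robot as it stands.
- The arm moves only by the tool play_rows, never from a script. Its argument "steps" is a list that holds one entry, the list of rows, each a list of 4 numbers: the shift along the tool's x, y, z in m, then the turn about the tool's z in rad. In form: [[[tx, ty, tz, yaw], ...]]. A call has exactly 5 rows; each row shifts and turns the commanded pose from where the row before left it, along the tool's axes as they then stand; what a row does not reach is not made up. A row lasts 1/12 s, in which the tool goes at most 41.7 mm and 7.16 degrees, less where a joint would pass 70% of its speed; a pose out of reach is approached as far as the arm can. A call is refused whole if a number of a shift passes 0.0417 or a number of a turn 0.125, either way. A call with a gripper value outside its range is refused whole. "gripper" is the finger opening in m, from 0 to 0.0854, set as the call begins (left out, the last holds). The fingers move at their own pace and stop on an object; "squeeze" is the grip in N (left out, the last holds). Time passes only in rows, so rows that do not move let the fingers close, or fill a call up. It gives the time, the measured TCP pose, the force, the opening and the grip force at its end, in the units of the state.
- bot.get_obs(): the state, without advancing time (a new reading comes with each control period).
- bot.camera(name): name is "scene" or "top" or "wrist"; returns a dict with "img" (420x560x3 uint8, blue, green, red), "vfov" (degrees; the focal length in pixels is half the picture's height over the tangent of half this angle, whatever the lens; pixels are square), "cx", "cy" (the principal point, pixels), "D" ([k1, k2, p1, p2, k3] as OpenCV has them; the pictures are not rectified), "xyz" and "attitude" of the camera in the world. Camera axes: x right, y down, z forward; pixel columns grow to the right and rows downward; lengths in m; the calibration is good to about 2 mm. A picture is of the moment at which its call begins. There is no depth.
- bot.job_done(): hands the job in; it is judged then, once.
The state is a dict: "time": time; "q": joint angles; "qd": joint speeds; "joint_efforts": joint torques, N m; "ee_pos": TCP position; "tcp_rot": TCP orientation; "wrist_force": force on the tool from outside, world axes, zero at the start; "torque": the same for the moment, N m; "opening": finger opening in m; "grasp_force": force on a finger pad.
Only numpy, scipy, OpenCV 4.12 (cv2) and the standard library are available. Lean on these libraries where they do the work, as an engineer would, in place of code of your own. Each camera call takes 0.05 s, during which the arm holds its last target. There are 200 camera calls.

TASK

Set the lid press for these tubs: lay the setting block on the anvil under the brass stop screw, turn the screw down with the square driver until the block just drags beneath it, then take the block out without changing the setting, and put the block back in its dish and the driver back upright in its stand. Then close every tub with the press, one at a time: stand it in the nest, push the slide right in under the ram, press the black palm head down to its stop, and draw the slide out again; the closed tubs go upright into the blue tray. Lids are pushed home by the press only, never with the fingers, and the other things on the table are left where they are.

Things in the scene. Friction and masses are not known exactly. Their poses are not given: they have to be found in the camera images.
- palm_top (a point): centre of the top of the lid press's black palm head (56 mm diameter, top 250 mm above the table), on the ram's axis. The axes are the press's: the slide draws out along -x (the press's front), the column stands at +x (64 to 110 mm from the ram axis, 205 mm high), the stop screw 75 mm to the -y side. The ram's foot (52 mm diameter) is 124 mm below, 14 mm above a loose lid in the nest
- ram (a joint): how far the palm head and ram are pressed down, m; about 0 = up. A spring holds it up against a rubber washer (which yields about 1 mm under 40 N): about 9 N to start it, 10 N at 20 mm, 5 N more while a lid is being pushed in. With the stop set to the block it comes to a firm stop at 0.020 (screw on anvil), where a lid in the nest is just home
- stop_screw: shank of the brass stop screw, upright, 18 mm diameter, carried by the ram's side arm (34 mm wide, top 146 mm above the table) and moving with the ram. Origin: the centre of its flat lower end. With the ram up, this origin's height above anvil_top is the gap that sets the stroke; 24.0 to 26.7 mm at the start
- stop_head (a joint): turn of the stop screw, rad; grows as the screw is turned clockwise seen from above, which lowers it 12 mm per full turn (1.91 mm per rad). It needs about 0.1 N m and stays where it is left; it stops at 6.2
- screw_head (a point): centre of the top face of the stop screw's square brass head (32 x 32 x 20 mm), about 178 mm above the table. The head has a square recess, 15.6 mm wide and 14 mm deep, open upward; the recess's sides are parallel to this point's x and y axes, which turn with the screw. A red mark lies on the rim at +x
- anvil_top (a point): point on the top face of the steel anvil right below the stop screw, about 92 mm above the table; the point's axes are those of the press. The flat top reaches from -75 to +22 mm along x and from -22 to +22 mm along y from here, and is clear in front (-x)
- nest_slide (a joint): how far the nest slide is drawn out, m; 0 = right in, nest under the ram; 0.12 = fully out. About 1.5 N moves it and it stays where it is left
- nest_floor (a point): centre of the floor of the round nest on the slide, about 40 mm above the table; the nest is a recess 72 mm wide with a rim 6 mm high and 86 mm across outside. The point's axes are those of the press
- slide_knob (a point): centre of the red knob (22 mm diameter, 18 mm high; steel post 18 mm diameter below it) that moves the slide, 95 mm in front (-x) of the nest's centre; this point is 9 mm above the knob's lower edge and 9 mm below its top, about 71 mm above the table
- setting_block: the setting block: aluminium bar 120 x 36 x 20 mm (20 mm is the height to be set), 0.25 kg, with a red square handle post 16 x 16 mm, 40 mm high, upright on its top near the -x end. Its origin is the centre of its underside, x along its length, z up
- block_handle (a point): middle of the setting block's handle post, 42 mm above the block's underside, 48 mm towards -x from its centre; the post's top is 18 mm higher. The bare other end goes under the stop screw: with the point 40 mm towards +x from the block's centre below the screw, the handle is 88 mm in front of it
- dish_floor (a point): centre of the inner floor of the black dish that the setting block starts in: inside 62 mm along x and 152 mm along y, rim 10 mm above this floor
- driver_grip (a point): middle of the driver's orange square handle, 26 x 26 mm, reaching 35 mm above and 34 mm below this point; z up along the driver. Below it: a collar (42 mm diameter, underside 40 mm below this point), a 14 mm shank and a square bit 13 mm across that ends 70 mm below this point, its last 6 mm tapering to 8 mm. Bit and handle flats are parallel to this point's x and y. 0.15 kg
- stand_top (a point): centre of the top face of the wooden driver stand (64 x 64 x 36 mm), with a square well, 26 mm wide and 32 mm deep. The driver stands in it upright with its collar resting on this face, its grip point 40 mm above this point
- tray_floor (a point): centre of the inner floor of the blue tray for closed tubs: inside 140 mm along x and 240 mm along y, rim 25 mm above this floor; it is fixed
- tub_a_mid (a point): white tub with a green band, upright, 60 mm diameter, 60 mm high without its lid; grip it by the sides below the lid. The point is at its centre, 30 mm above its underside; z is up. May be absent
- tub_b_mid (a point): white tub with a green band, upright, 60 mm diameter, 60 mm high without its lid; grip it by the sides below the lid. The point is at its centre, 30 mm above its underside; z is up. May be absent
- tub_c_mid (a point): white tub with a green band, upright, 60 mm diameter, 60 mm high without its lid; grip it by the sides below the lid. The point is at its centre, 30 mm above its underside; z is up. May be absent
- lid_a: red press-in lid of tub_a, 56 mm diameter, 10 mm thick; origin at the centre of its underside. It starts 6 mm proud (underside 32 mm above tub_a_mid, top 72 mm above the tub's underside) and slides straight down into the tub under about 5 N until home (underside 26 mm above tub_a_mid); it stays there
- lid_b: red press-in lid of tub_b, 56 mm diameter, 10 mm thick; origin at the centre of its underside. It starts 6 mm proud (underside 32 mm above tub_b_mid, top 72 mm above the tub's underside) and slides straight down into the tub under about 5 N until home (underside 26 mm above tub_b_mid); it stays there
- lid_c: red press-in lid of tub_c, 56 mm diameter, 10 mm thick; origin at the centre of its underside. It starts 6 mm proud (underside 32 mm above tub_c_mid, top 72 mm above the tub's underside) and slides straight down into the tub under about 5 N until home (underside 26 mm above tub_c_mid); it stays there
- honey: upside-down squeezy honey bottle, amber, 72 mm wide, 122 mm high; bystander, origin at the centre of its underside
- biscuits: yellow biscuit packet 70 x 180 x 55 mm; bystander, origin at the centre of its underside
- pepper: dark wooden pepper mill 92 mm high; bystander, origin at the centre of its underside

How it is judged (in metres and radians):
On the way, in this order (a step that is already met when the one before it is completed fails the run):
1. the setting block lies on the anvil under the stop screw and the screw, turned down, touches it (horizontal distance between setting_block and anvil_top below 0.055 m and contact force between setting_block and stop_screw above 0.3 N and value of joint ram below 0.001 m and z of stop_screw in the frame of anvil_top between 0.0188 and 0.0208 m), for 0.1 s.
2. the block is back in its dish, the driver back upright in its stand, and with the ram up the stop screw stands the block's 20 mm above the anvil (-1.2 / +0.8 mm) (horizontal distance between setting_block and anvil_top above 0.11 m and value of joint ram below 0.001 m and z of stop_screw in the frame of anvil_top between 0.0188 and 0.0208 m and z of setting_block in the frame of dish_floor below 0.008 m and angle between each of setting_block, driver_grip's own z axis and vertical below 0.12 rad and x of setting_block in the frame of dish_floor between -0.02 and 0.02 m and y of setting_block in the frame of dish_floor between -0.03 and 0.03 m and horizontal distance between driver_grip and stand_top below 0.012 m and z of driver_grip in the frame of stand_top below 0.0445 m), for 0.2 s.
3. a tub stands under the ram with the slide right in, and the palm head is pressed down to its stop (value of joint ram above 0.0182 m and value of joint nest_slide below 0.006 m and horizontal distance between any of tub_a_mid, tub_b_mid, tub_c_mid and palm_top below 0.01 m), for 0.1 s.
At the end, for the whole second after the job is handed in: every tub that is present stands upright in the blue tray with its lid home (within 2 mm), the stop screw with the ram up stands 18.8 to 20.8 mm above the anvil, the setting block lies in its dish, the driver stands upright in its stand, and all is at rest (z of stop_screw in the frame of anvil_top between 0.0188 and 0.0208 m and value of joint ram below 0.001 m and z of setting_block in the frame of dish_floor below 0.008 m and angle between each of setting_block, driver_grip, tub_a_mid, tub_b_mid, tub_c_mid's own z axis and vertical below 0.12 rad and x of setting_block in the frame of dish_floor between -0.02 and 0.02 m and y of setting_block in the frame of dish_floor between -0.03 and 0.03 m and horizontal distance between driver_grip and stand_top below 0.012 m and z of driver_grip in the frame of stand_top below 0.0445 m and z of lid_a in the frame of tub_a_mid below 0.028 m and x of tub_a_mid in the frame of tray_floor between -0.066 and 0.066 m and y of tub_a_mid in the frame of tray_floor between -0.116 and 0.116 m and z of each of tub_a_mid, tub_b_mid, tub_c_mid in the frame of tray_floor below 0.035 m and z of lid_b in the frame of tub_b_mid below 0.028 m and x of tub_b_mid in the frame of tray_floor between -0.066 and 0.066 m and y of tub_b_mid in the frame of tray_floor between -0.116 and 0.116 m and z of lid_c in the frame of tub_c_mid below 0.028 m and x of tub_c_mid in the frame of tray_floor between -0.066 and 0.066 m and y of tub_c_mid in the frame of tray_floor between -0.116 and 0.116 m and linear speed of each of tub_a, tub_b, tub_c below 0.02 m/s); the robot touches nothing.
It fails at once if the honey was disturbed (moved over 30 mm) (distance of honey from where it was at the start of the episode above 0.03 m).
It fails at once if the biscuits was disturbed (moved over 30 mm) (distance of biscuits from where it was at the start of the episode above 0.03 m).
It fails at once if the pepper was disturbed (moved over 30 mm) (distance of pepper from where it was at the start of the episode above 0.03 m).
It fails at once if a lid was pushed with the fingers (over 6 N) (contact force between the fingers and lid_a above 6 N or contact force between the fingers and lid_b above 6 N or contact force between the fingers and lid_c above 6 N).
Of tub_a, tub_b, tub_c only 1 to 2 are there at a start; the rules pass over those that are not, and their reading is None.
At some moment in a run one of tub_a, tub_b, tub_c may be knocked a few centimetres aside while the robot is not near it.
It also fails if it takes over 210 s, if anything falls off the work surface, if the arm or the gripper's body presses on something with over 40 N, if the wrist force passes 120 N, or if a joint passes its speed limit or range.

## Working session

There is one attempt and no reset: what is moved stays moved. The work goes in short steps, Python scripts to look and compute and a tool call to move; the robot and the scene stay as the last step left them, time stands still between calls to the robot, and variables do not carry over. Pictures are saved under pics/ and viewed, at most 14 in all, crops included, and the job is handed in when it is done.

Besides the shell and the picture viewer there is one more tool, called after "Request:" as a command line: name --argument value ..., lists and objects as JSON in quotes. play_rows: Moves the arm, as the interface text tells. Its arguments: {"type":"object","properties":{"steps":{"type":"array","items":{"type":"array","items":{"type":"array","items":{"type":"number"}}}},"gripper":{"type":"number"},"squeeze":{"type":"number"}},"required":["steps"]}

```bash
ls; mkdir -p pics
python3 - <<'E'
from workcell import bot
import cv2,json
print(bot.get_obs())
for n in ("scene","top","wrist"):
    c=bot.camera(n); cv2.imwrite(f"pics/{n}0.png",c["img"])
    print(n,{k:v for k,v in c.items() if k!="img"})
print(bot.hold_point_z)
E
```

```text
pics
{'time': 0.0, 'q': array([6.39425842e+01, 5.00987496e+00, 1.00367091e+01, 9.50999686e+01,
       3.65761490e-04, 9.00015346e+01]), 'qd': array([ 0.13289763, -0.02461267,  0.0050257 , -0.0116398 , -0.00423536,
       -0.01836515]), 'joint_efforts': array([ 3.91399866e-03, -5.20391071e+01,  4.64793599e+01,  1.67083705e-02,
        2.33581732e-04,  6.83754067e-07]), 'ee_pos': array([0.24150097, 0.49389775, 0.23061502]), 'tcp_rot': array([-1.79926866e+02, -3.63802343e-04,  1.53941049e+02]), 'wrist_force': array([ 0.79051921, -0.4118971 ,  0.87346334]), 'torque': array([ 0.02817208, -0.00584058,  0.00848728]), 'grasp_force': 0.0, 'opening': 0.08472612062779648}
scene {'vfov': 42.934768665838, 'cx': 280.84550322065684, 'cy': 205.6310330872378, 'D': array([0.01824196, 0.        , 0.        , 0.        , 0.        ]), 'xyz': array([1.4636614 , 0.04731403, 1.08272292]), 'attitude': array([-136.66461053,    1.00245372,   94.84616095])}
top {'vfov': 46.42153357911045, 'cx': 277.33303151136295, 'cy': 200.64449827976009, 'D': array([-0.13113497,  0.        ,  0.        ,  0.        ,  0.        ]), 'xyz': array([ 0.30275733, -0.01655452,  1.55897657]), 'attitude': array([-1.68080264e+02, -2.11659386e-02, -9.34239367e+01])}
wrist {'vfov': 69.71657206637198, 'cx': 275.15404885250763, 'cy': 210.4684912096696, 'D': array([-0.02826736,  0.        ,  0.        ,  0.        ,  0.        ]), 'xyz': array([0.16781774, 0.52933158, 0.37384604]), 'attitude': array([1.61545808e+02, 3.12056574e-02, 6.39675458e+01])}
0.0187
```

View pics/top0.png

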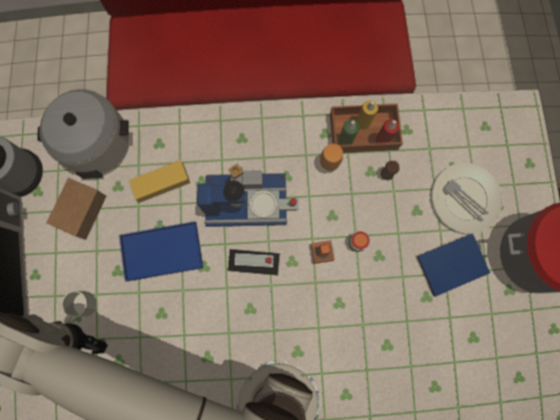

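View pics/scene0.png

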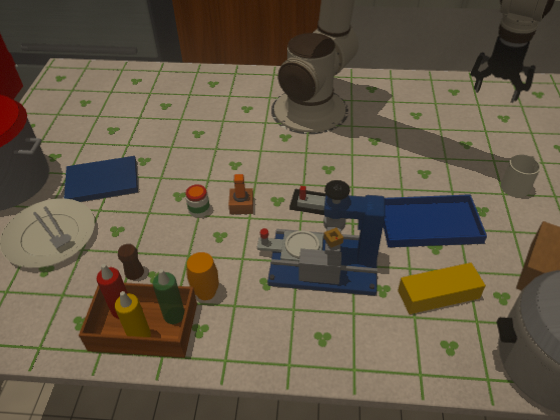

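```bash
cat > h.py <<'E'
import numpy as np, cv2
from scipy.spatial.transform import Rotation as R
from workcell import bot
def rot(a): return R.from_euler('xyz',a,degrees=True).as_matrix()
class Cam:
    def __init__(s,name,save=None):
        c=bot.camera(name); s.img=c["img"]; f=s.img.shape[0]/2/np.tan(np.radians(c["vfov"])/2)
        s.K=np.array([[f,0,c["cx"]],[0,f,c["cy"]],[0,0,1]]); s.D=np.array(c["D"]); s.p=np.array(c["xyz"]); s.R=rot(c["attitude"])
        if save: cv2.imwrite(f"pics/{save}.png",s.img)
    def at(s,uv,z):
        n=cv2.undistortPoints(np.array([[uv]],float),s.K,s.D)[0,0]; d=s.R@np.array([*n,1])
        return s.p+d*(z-s.p[2])/d[2]
    def px(s,P):
        P=np.atleast_2d(P).astype(float); return cv2.projectPoints((P-s.p)@s.R,np.zeros(3),np.zeros(3),s.K,s.D)[0][:,0]
def crop(img,x0,y0,x1,y1,k,name):
    cv2.imwrite(f"pics/{name}.png",cv2.resize(img[y0:y1,x0:x1],None,fx=k,fy=k,interpolation=cv2.INTER_CUBIC))
E
python3 - <<'E'
import cv2
from h import crop
t=cv2.imread('pics/top0.png'); s=cv2.imread('pics/scene0.png')
crop(t,110,150,376,290,3,'topc'); crop(s,180,170,490,300,2.5,'scenec')
E
```

```text
(no output)
```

View pics/topc.png

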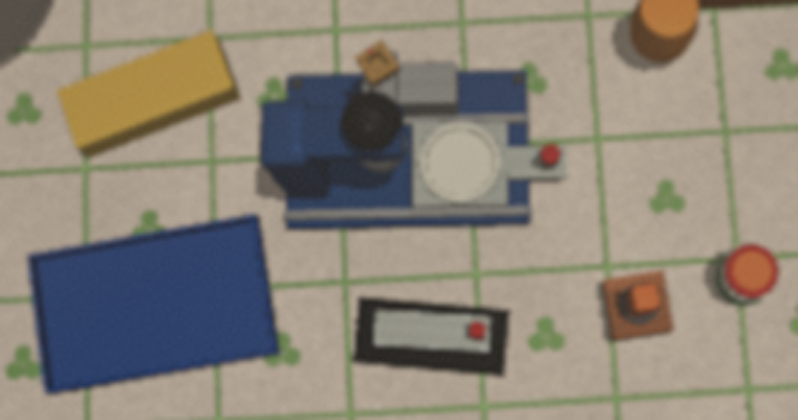

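View pics/scenec.png

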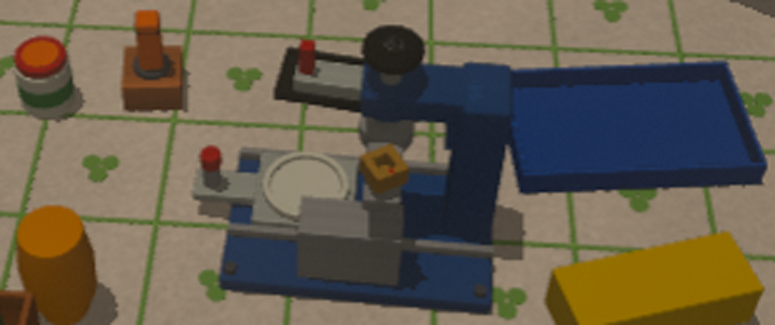

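Run:
```python
from h import *
np.set_printoptions(precision=4,suppress=True)
t=Cam('top'); s=Cam('scene')
def T(u,v,z): return t.at((110+(u+.5)/3-.5,150+(v+.5)/3-.5),z)[:2]
def S(u,v,z): return s.at((180+(u+.5)/2.5-.5,170+(v+.5)/2.5-.5),z)[:2]
for n,a,b,z in [('nest',(459,162),(307,185),.046),('knob',(549,154),(211,154),.080),('palm',(371,120),(393,46),.25),('screw',(378,62),(385,164),.178),
 ('posttop',(477,331),(308,43),.065),('drv',(645,297),(148,17),.111),('tub',(750,270),(40,54),.072)]:
    print(n,T(*a,z),S(*b,z))
d=np.array([T(*p,.013) for p in [(359,298),(508,310),(504,375),(354,360)]]);print('dish',d.mean(0),d)
d=np.array([T(*p,.03) for p in [(30,256),(258,216),(279,352),(47,392)]]);print('tray',d.mean(0),d)
d=np.array([T(*p,.036) for p in [(603,281),(666,271),(672,331),(611,340)]]);print('stand',d.mean(0),d)
d=np.array([T(*p,.092) for p in [(400,62),(457,62),(457,108),(400,108)]]);print('anvil',d)
d=np.array([S(*p,.092) for p in [(303,197),(405,205),(402,243),(299,237)]]);print('anvilS',d)
d=np.array([T(*p,.023) for p in [(372,310),(494,317),(491,352),(372,345)]]);print('block',d.mean(0),d)
```

```text
nest [0.6146 0.0106] [0.617  0.0116]
knob [ 0.6104 -0.0829] [ 0.612 -0.084]
palm [0.6165 0.0853] [0.6205 0.0854]
screw [0.6914 0.0818] [0.6961 0.0835]
posttop [0.4347 0.0014] [0.4347 0.0021]
drv [ 0.454  -0.1669] [ 0.4535 -0.1667]
tub [ 0.4789 -0.2805] [ 0.4777 -0.283 ]
dish [0.4371 0.0505] [[ 0.4812  0.1245]
 [ 0.4594 -0.0318]
 [ 0.3916 -0.0235]
 [ 0.4163  0.1326]]
tray [0.4854 0.3405] [[0.5431 0.4724]
 [0.5723 0.2265]
 [0.4277 0.2087]
 [0.3984 0.4545]]
stand [ 0.4533 -0.1667] [[ 0.4813 -0.1322]
 [ 0.4877 -0.1987]
 [ 0.4248 -0.2   ]
 [ 0.4195 -0.136 ]]
anvil [[0.7142 0.0651]
 [0.7107 0.0062]
 [0.6618 0.0088]
 [0.6653 0.0673]]
anvilS [[0.6695 0.0103]
 [0.6723 0.1065]
 [0.7169 0.104 ]
 [0.7168 0.0094]]
block [0.4411 0.0487] [[ 0.4667  0.1105]
 [ 0.4519 -0.0166]
 [ 0.4157 -0.0114]
 [ 0.4301  0.1122]]
```

```bash
cat >> h.py <<'E'
def plan(*wps,start=None):
    "waypoints (x,y,z,yaw): turn first, then shifts in the turned tool axes"
    o=bot.get_obs(); p=np.array(o["ee_pos"]); Rm=rot(o["tcp_rot"]); yaw=o["tcp_rot"][2]
    if start is not None: p=np.array(start[:3],float); yaw=start[3]; Rm=rot([180,0,yaw])
    for w in wps:
        d=(w[3]-yaw+180)%360-180; 
        Rm=R.from_euler('z',d,degrees=True).as_matrix()@Rm; yaw+=d
        sh=Rm.T@(np.array(w[:3])-p); n=int(np.ceil(np.linalg.norm(sh)/.035)); nt=int(np.ceil(abs(np.radians(d))/.12))
        print(f"to {np.round(w,4)}: turn {-np.radians(d):.4f} ({nt} rows of {-np.radians(d)/max(nt,1):.4f}); shift {np.round(sh,4)} in {n} rows of {np.round(sh/max(n,1),4)}")
        p=np.array(w[:3],float)
E
python3 - <<'E'
from h import *
plan((.4347,.0015,.18,172.5))
E
```

```text
to [4.347e-01 1.500e-03 1.800e-01 1.725e+02]: turn -0.3239 (3 rows of -0.1080); shift [-0.2558 -0.4631  0.0512] in 16 rows of [-0.016  -0.0289  0.0032]
```

Request:
play_rows --steps '[[[0,0,0,-0.108],[0,0,0,-0.108],[0,0,0,-0.108],[-0.015,-0.0272,0.003,0],[-0.015,-0.0272,0.003,0]]]' --gripper 0.05 --squeeze 60

```text
time: 0.67
ee_pos: [0.264, 0.4362, 0.2245]
tcp_rot: [-179.9, -0.0, 172.7]
wrist_force: [0.5, -0.7, 0.3]
opening: 0.0502
grasp_force: 0.0
```

Request:
play_rows --steps '[[[-0.015,-0.0272,0.003,0],[-0.015,-0.0272,0.003,0],[-0.015,-0.0272,0.003,0],[-0.015,-0.0272,0.003,0],[-0.015,-0.0272,0.003,0]]]'

```text
time: 1.08
ee_pos: [0.321, 0.2902, 0.2101]
tcp_rot: [180.0, 0.0, 172.5]
wrist_force: [1.1, 0.6, 0.1]
opening: 0.0505
grasp_force: 0.0
```

Request:
play_rows --steps '[[[-0.015,-0.0272,0.003,0],[-0.015,-0.0272,0.003,0],[-0.015,-0.0272,0.003,0],[-0.015,-0.0272,0.003,0],[-0.015,-0.0272,0.003,0]]]'

```text
time: 1.5
ee_pos: [0.3777, 0.1455, 0.1953]
tcp_rot: [180.0, 0.0, 172.5]
wrist_force: [0.3, 1.1, -0.5]
opening: 0.0502
grasp_force: 0.0
```

Request:
play_rows --steps '[[[-0.015,-0.0272,0.003,0],[-0.015,-0.0272,0.003,0],[-0.015,-0.0272,0.003,0],[-0.015,-0.0272,0.003,0],[-0.015,-0.0272,0.003,0]]]'

```text
time: 1.92
ee_pos: [0.4343, 0.0008, 0.1802]
tcp_rot: [180.0, 0.0, 172.5]
wrist_force: [0.9, 0.4, -1.3]
opening: 0.0497
grasp_force: 0.0
```

Run:
```python
from h import *
w=Cam('wrist','w1'); o=bot.get_obs()
for k in ('time','q','ee_pos','tcp_rot'): print(k,o[k])
print(w.px([[.4347,.0015,.063],[.6955,.083,.178],[.6185,.0853,.25]]))
plan((.4347,.0015,.032,172.5))
```

```text
time 1.9667
q [ -0.28971746 -11.42029621 -11.34082437  90.06940883  -0.10913924
   7.31718464]
ee_pos [ 0.43563479 -0.0027457   0.17930257]
tcp_rot [-1.79893031e+02  2.38812467e-02  1.72393111e+02]
[[276.39604634 205.45768561]
 [413.32269811 528.76838696]
 [476.50576071 614.55877757]]
to [4.347e-01 1.500e-03 3.200e-02 1.725e+02]: turn -0.0019 (1 rows of -0.0019); shift [0.0015 0.0044 0.1473] in 5 rows of [0.0003 0.0009 0.0295]
```

View pics/w1.png

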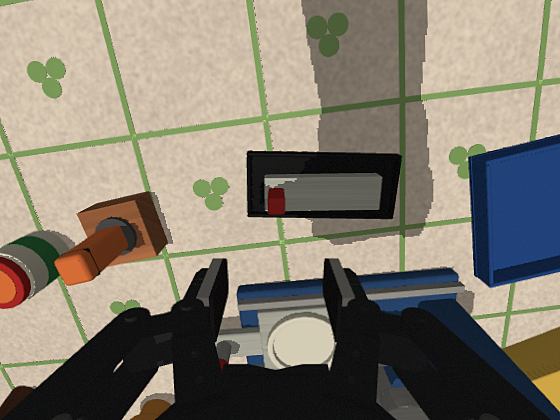

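Run:
```python
from h import *
from scipy.optimize import least_squares
w=Cam('wrist','w1b'); o=bot.get_obs(); print(o['ee_pos'],o['tcp_rot'])
im=w.img.astype(int); b,g,r=im[...,0],im[...,1],im[...,2]
m=(r>70)&(g<.4*r)&(b<.45*r); m[:150]=0; m[240:]=0; m[:,:240]=0; m[:,320:]=0
v,u=np.nonzero(m); print(len(u),u.min(),u.max(),v.min(),v.max(),u.mean(),v.mean())
def hull(p,z0=.023):
    x,y=p; a=np.radians(82.5); c,s=np.cos(a),np.sin(a)
    P=[[x+c*i-s*j,y+s*i+c*j,z] for i in(-.008,.008) for j in (-.008,.008) for z in (z0,z0+.04)]
    return w.px(P)
for z0 in (.022,.024):
    f=lambda p:[hull(p,z0)[:,0].min()-u.min()+.5,hull(p,z0)[:,0].max()-u.max()-.5,hull(p,z0)[:,1].min()-v.min()+.5,hull(p,z0)[:,1].max()-v.max()-.5]
    q=least_squares(f,[.4347,.0015],diff_step=1e-4); print(z0,q.x,q.fun)
# block bar corners & dish corners from picture
for n,z,ps in [('bar',.023,[(265,176),(379,173),(381,209)]),('dishrim',.013,[(248,152),(401,154),(389,217),(248,217)])]:
    print(n,np.array([w.at(p,z)[:2] for p in ps]))
q=w.px([[.4347,.0015,.063]]);print(q)
```

```text
[ 0.43476245 -0.00073878  0.17949331] [-1.79953206e+02 -3.81479999e-02  1.72272608e+02]
422 272 288 187 212 279.84597156398104 199.85308056872037
0.022 [0.43586352 0.00102045] [-0.41903838  0.4190646  -0.80096848  0.74556901]
0.024 [0.43526683 0.00106876] [-0.48838082  0.48841003 -0.90349241  0.84089671]
bar [[ 0.41579017 -0.01109388]
 [ 0.42776988  0.10332977]
 [ 0.4664879   0.10448223]]
dishrim [[ 0.39097769 -0.02534566]
 [ 0.41333427  0.12952447]
 [ 0.48066184  0.1162513 ]
 [ 0.46035837 -0.03657896]]
[[280.34742519 203.92626534]]
```

Run:
```python
from h import *
plan((.4355,.001,.032,173.5))
```

```text
to [4.355e-01 1.000e-03 3.200e-02 1.735e+02]: turn -0.0214 (1 rows of -0.0214); shift [-0.0006  0.0019  0.1475] in 5 rows of [-0.0001  0.0004  0.0295]
```

Request:
play_rows --steps '[[[0,0.001,0.03,-0.02],[0,0.001,0.03,0],[0,0,0.03,0],[0,0,0.03,0],[0,0,0.02,0]]]'

```text
time: 2.43
ee_pos: [0.433, 0.0049, 0.0376]
tcp_rot: [-180.0, -0.1, 173.7]
wrist_force: [-0.5, -0.6, -0.6]
opening: 0.0499
grasp_force: 0.0
```

Request:
play_rows --steps '[[[0,0,0.0075,0],[0,0,0,0],[0,0,0,0],[0,0,0,0],[0,0,0,0]]]'

```text
time: 2.85
ee_pos: [0.4354, 0.0045, 0.0344]
tcp_rot: [180.0, 0.1, 173.7]
wrist_force: [0.4, 0.2, -0.1]
opening: 0.0503
grasp_force: 0.0
```

Request:
play_rows --steps '[[[0,0,0,0],[0,0,0,0],[0,0,0,0],[0,0,0,0],[0,0,0,0]]]' --gripper 0.005 --squeeze 60

```text
time: 3.27
ee_pos: [0.4348, 0.0041, 0.0335]
tcp_rot: [-180.0, 0.1, 173.6]
wrist_force: [-0.9, -1.6, 6.3]
opening: 0.0154
grasp_force: 59.4
```

Request:
play_rows --steps '[[[0,0,0,0],[0,0,0,0],[0,0,0,0],[0,0,0,0],[0,0,0,0]]]'

```text
time: 3.68
ee_pos: [0.4349, 0.0041, 0.0335]
tcp_rot: [-180.0, 0.1, 173.6]
wrist_force: [-0.3, -1.6, 5.4]
opening: 0.0151
grasp_force: 59.4
```

Run:
```python
from h import *
plan((.435,.004,.2,173.6),(.50,-.075,.2,178),(.69,-.075,.2,178),(.69,-.05,.2,178),(.69,-.05,.130,178))
```

```text
to [4.350e-01 4.000e-03 2.000e-01 1.736e+02]: turn 0.0007 (1 rows of 0.0007); shift [-0.0004 -0.0002 -0.1665] in 5 rows of [-0.0001 -0.     -0.0333]
to [ 5.00e-01 -7.50e-02  2.00e-01  1.78e+02]: turn -0.0768 (1 rows of -0.0768); shift [-0.0677 -0.0767  0.0001] in 3 rows of [-0.0226 -0.0256  0.    ]
to [ 6.90e-01 -7.50e-02  2.00e-01  1.78e+02]: turn -0.0000 (0 rows of -0.0000); shift [-0.1899  0.0066  0.0003] in 6 rows of [-0.0316  0.0011  0.    ]
to [ 6.90e-01 -5.00e-02  2.00e-01  1.78e+02]: turn -0.0000 (0 rows of -0.0000); shift [ 0.0009  0.025  -0.    ] in 1 rows of [ 0.0009  0.025  -0.    ]
to [ 6.90e-01 -5.00e-02  1.30e-01  1.78e+02]: turn -0.0000 (0 rows of -0.0000); shift [0.0001 0.     0.07  ] in 2 rows of [0.    0.    0.035]
```

Request:
play_rows --steps '[[[0,0,-0.02,0],[0,0,-0.035,0],[0,0,-0.035,0],[0,0,-0.035,0],[0,0,-0.035,0]]]'

```text
time: 4.1
ee_pos: [0.4338, 0.0044, 0.194]
tcp_rot: [-180.0, -0.0, 173.6]
wrist_force: [1.8, 0.6, -1.5]
opening: 0.0151
grasp_force: 59.0
```

Request:
play_rows --steps '[[[0,0,-0.007,-0.077],[-0.0226,-0.0256,0,0],[-0.0226,-0.0256,0,0],[-0.0226,-0.0256,0,0],[0,0,0,0]]]'

```text
time: 4.52
ee_pos: [0.5019, -0.078, 0.1981]
tcp_rot: [-179.9, -0.1, 177.9]
wrist_force: [0.2, 0.2, -2.0]
opening: 0.0146
grasp_force: 59.5
```

Request:
play_rows --steps '[[[-0.02,0.001,0,0],[-0.03,0.001,0,0],[-0.03,0.001,0,0],[-0.03,0.001,0,0],[-0.03,0.001,0,0]]]'

```text
time: 4.93
ee_pos: [0.6406, -0.0742, 0.199]
tcp_rot: [180.0, -0.1, 178.1]
wrist_force: [0.7, -0.3, -1.3]
opening: 0.0153
grasp_force: 59.5
```

Request:
play_rows --steps '[[[-0.03,0.001,0,0],[-0.02,0.0005,0,0],[0,0,0,0],[0,0,0,0],[0,0,0,0]]]'

```text
time: 5.35
ee_pos: [0.689, -0.0745, 0.1991]
tcp_rot: [180.0, -0.1, 178.1]
wrist_force: [-1.1, 0.6, -2.4]
opening: 0.0151
grasp_force: 59.5
```

Run:
```python
from h import *
o=bot.get_obs()
for k in ('time','q','ee_pos','tcp_rot','wrist_force','opening'): print(k,o[k])
w=Cam('wrist','w2'); t=Cam('top','t2'); s=Cam('scene','s2')
a=np.zeros((560,800,3),np.uint8)
a[:300,:400]=cv2.resize(w.img,(400,300)); a[:300,400:]=cv2.resize(t.img[140:290,180:380],(400,300))
a[300:]=cv2.resize(s.img[170:300,170:570],(800,260)); cv2.imwrite('pics/m2.png',a)
```

```text
time 5.35
q [-6.16775076e+00  2.55921033e+01  3.15259563e+01  9.60276104e+01
  8.87471380e-04 -4.23696660e+00]
ee_pos [ 0.68904151 -0.07445704  0.19912567]
tcp_rot [ 1.79992188e+02 -9.34356459e-02  1.78069221e+02]
wrist_force [-1.12099247  0.61626281 -2.41340375]
opening 0.015128584773946366
```

View pics/m2.png

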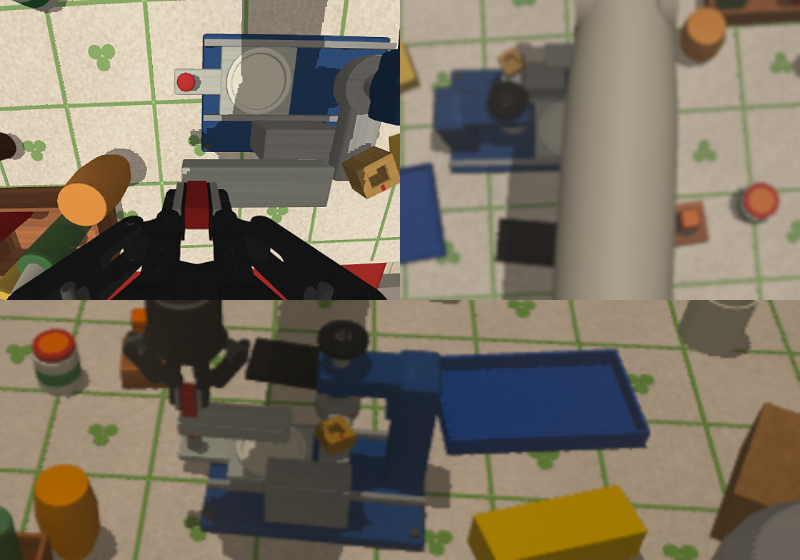

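Run:
```python
from h import *
np.set_printoptions(precision=4,suppress=True)
w=Cam('wrist'); im=cv2.imread('pics/w2.png')
crop(im,230,40,560,330,2.4,'w2c')
for n,p,z in [('knob',(260.4,113),.080),('nest',(360,113),.046),('screw',(521,241),.178)]: print(n,w.at(p,z))
```

```text
knob [ 0.6089 -0.0846  0.08  ]
nest [0.6121 0.0078 0.046 ]
screw [0.6871 0.0758 0.178 ]
```

View pics/w2c.png

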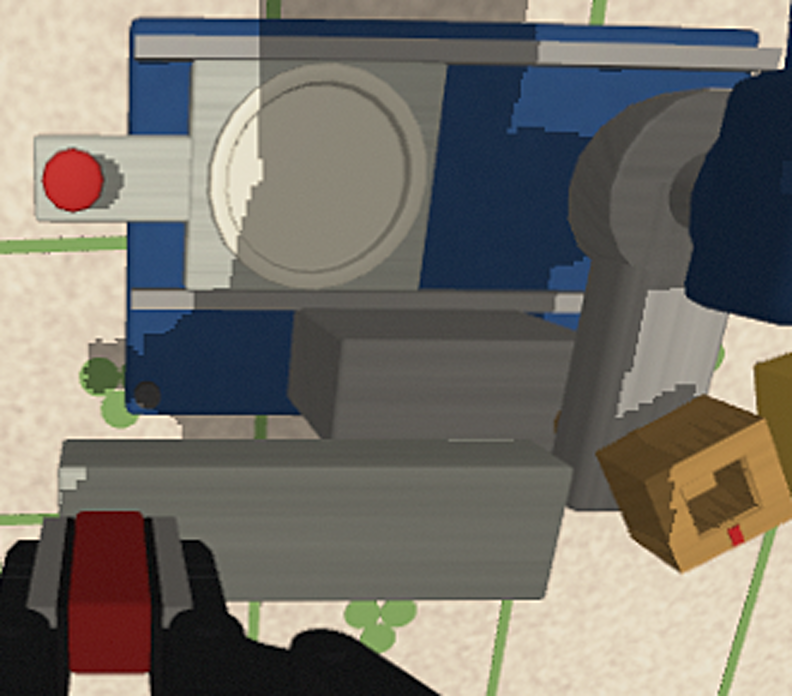

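Run:
```python
from h import *
np.set_printoptions(precision=4,suppress=True)
w=Cam('wrist')
W=lambda u,v,z:w.at((230+(u+.5)/2.4-.5,40+(v+.5)/2.4-.5),z)
for n,p,z in [('knob',(73,180),.080),('nest',(318,175),.046),('screw',(723,496),.178),('mark',(737,535),.178),('anvilcorner',(342,339),.092),('blk far-left',(58,466),.19),('blk far-right',(568,467),.19),('blk near right',(545,600),.19),('blkbotR',(515,441),.17)]: print(n,W(*p,z))
# rail line direction
for z in (.03,.04): a=W(135,60,z);b=W(780,72,z);print('rail',np.degrees(np.arctan2(*(b-a)[1::-1])))
h=bot.get_obs();print(h['ee_pos'],h['tcp_rot'])
```

```text
knob [ 0.6104 -0.0849  0.08  ]
nest [0.612  0.0099 0.046 ]
screw [0.6911 0.0832 0.178 ]
mark [0.7027 0.0898 0.178 ]
anvilcorner [0.6674 0.0089 0.092 ]
blk far-left [ 0.6716 -0.0862  0.19  ]
blk far-right [0.676  0.0325 0.19  ]
blk near right [0.712 0.033 0.19 ]
blkbotR [0.6771 0.0308 0.17  ]
rail 87.84999591730289
rail 87.84999591730288
[ 0.6891 -0.0747  0.2006] [-179.9959    0.0504  178.0524]
```

Request:
play_rows --steps '[[[0,0.012,0,0],[0,0.0125,0,0],[0,0,0.02,0],[0,0,0.025,0],[0,0,0.025,0]]]'

```text
time: 6.02
ee_pos: [0.6908, -0.0484, 0.1299]
tcp_rot: [180.0, 0.1, 178.1]
wrist_force: [0.2, 0.9, -2.0]
opening: 0.0149
grasp_force: 59.5
```

Request:
play_rows --steps '[[[0,0,0,0],[0,0,0,0],[0,0,0,0],[0,0,0.001,0],[0,0,0.001,0]]]'

```text
time: 6.43
ee_pos: [0.6913, -0.05, 0.1299]
tcp_rot: [-180.0, 0.2, 178.1]
wrist_force: [0.1, 0.5, -2.2]
opening: 0.0155
grasp_force: 59.6
```

Request:
play_rows --steps '[[[0,0,0.001,0],[0,0,0.001,0],[0,0,0,0],[0,0,0,0],[0,0,0,0]]]'

```text
time: 6.85
ee_pos: [0.6905, -0.0502, 0.1258]
tcp_rot: [180.0, -0.0, 178.1]
wrist_force: [0.3, -0.2, -2.5]
opening: 0.0151
grasp_force: 59.6
```

Request:
play_rows --steps '[[[0,0,0.001,0],[0,0,0.0005,0],[0,0,0,0],[0,0,0,0],[0,0,0,0]]]'

```text
time: 7.27
ee_pos: [0.6904, -0.0501, 0.1243]
tcp_rot: [-180.0, -0.0, 178.1]
wrist_force: [-0.3, 0.4, -2.4]
opening: 0.0153
grasp_force: 59.5
```

Request:
play_rows --steps '[[[0,0,0.001,0],[0,0,0,0],[0,0,0,0],[0,0,0,0],[0,0,0,0]]]'

```text
time: 7.68
ee_pos: [0.6905, -0.0501, 0.1233]
tcp_rot: [180.0, -0.0, 178.1]
wrist_force: [0.2, -0.0, -2.9]
opening: 0.0151
grasp_force: 59.5
```

Request:
play_rows --steps '[[[0,0,0.001,0],[0,0,0,0],[0,0,0,0],[0,0,0,0],[0,0,0,0]]]'

```text
time: 8.1
ee_pos: [0.6905, -0.0501, 0.1223]
tcp_rot: [180.0, 0.0, 178.1]
wrist_force: [0.2, 0.6, -2.1]
opening: 0.0148
grasp_force: 59.5
```

Request:
play_rows --steps '[[[0,0,0.001,0],[0,0,0,0],[0,0,0,0],[0,0,0,0],[0,0,0,0]]]'

```text
time: 8.52
ee_pos: [0.6904, -0.0501, 0.1213]
tcp_rot: [180.0, -0.0, 178.1]
wrist_force: [-0.1, 0.4, -2.6]
opening: 0.0151
grasp_force: 59.5
```

Request:
play_rows --steps '[[[0,0,0.001,0],[0,0,0,0],[0,0,0,0],[0,0,0,0],[0,0,0,0]]]'

```text
time: 8.93
ee_pos: [0.6906, -0.0502, 0.1209]
tcp_rot: [-180.0, 0.0, 178.1]
wrist_force: [-1.5, -1.6, 4.9]
opening: 0.015
grasp_force: 60.6
```

Request:
play_rows --steps '[[[0,0,-0.002,0],[0,0,0,0],[0.0005,0.01,0,0],[0.0005,0.01,0,0],[0.0005,0.01,0,0]]]'

```text
time: 9.35
ee_pos: [0.6898, -0.0188, 0.1217]
tcp_rot: [180.0, -0.0, 178.1]
wrist_force: [0.8, -0.4, -2.9]
opening: 0.0149
grasp_force: 59.5
```

Request:
play_rows --steps '[[[0.0005,0.01,0,0],[0,0.005,0,0],[0,0,0,0],[0,0,0,0],[0,0,0,0]]]'

```text
time: 9.77
ee_pos: [0.69, -0.0052, 0.1223]
tcp_rot: [-180.0, 0.0, 178.1]
wrist_force: [-0.0, -0.0, -2.6]
opening: 0.015
grasp_force: 59.5
```

Request:
play_rows --steps '[[[0,0,0.001,0],[0,0,0.0005,0],[0,0,0,0],[0,0,0,0],[0,0,0,0]]]'

```text
time: 10.18
ee_pos: [0.6901, -0.0055, 0.1212]
tcp_rot: [-180.0, 0.0, 178.0]
wrist_force: [-0.9, -1.6, 2.4]
opening: 0.0149
grasp_force: 60.1
```

Run:
```python
from h import *
w=Cam('wrist','w3');o=bot.get_obs();print(o['ee_pos'],o['wrist_force'])
```

```text
[ 0.6900552  -0.00554151  0.1211623 ] [-2.0147636  -1.61408811  1.75748797]
```

View pics/w3.png

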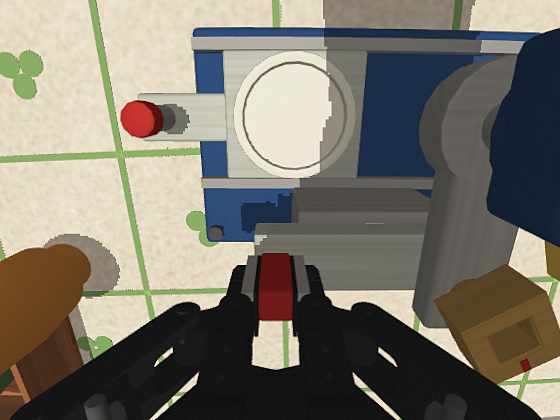

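Run:
```python
from h import *
plan((.69,-.0055,.25,178),(.454,-.167,.25,-75))
```

```text
to [ 6.90e-01 -5.50e-03  2.50e-01  1.78e+02]: turn 0.0006 (1 rows of 0.0006); shift [-0.     -0.     -0.1288] in 4 rows of [-0.     -0.     -0.0322]
to [  0.454  -0.167   0.25  -75.   ]: turn -1.8675 (16 rows of -0.1167); shift [ 9.490e-02  2.698e-01 -2.000e-04] in 9 rows of [ 0.0105  0.03   -0.    ]
```

Request:
play_rows --steps '[[[0,0,0,0],[0,0,0,0],[0,0,0,0],[0,0,-0.005,0],[0,0,-0.015,0]]]' --gripper 0.035

```text
time: 10.65
ee_pos: [0.6891, -0.0049, 0.1388]
tcp_rot: [180.0, -0.2, 178.1]
wrist_force: [-0.9, -0.3, -0.1]
opening: 0.0348
grasp_force: 0.0
```

Request:
play_rows --steps '[[[0,0,-0.025,0],[0,0,-0.025,0],[0,0,-0.025,-0.1],[0,0,-0.025,-0.12],[0,0,-0.01,-0.12]]]'

```text
time: 11.07
ee_pos: [0.6903, -0.005, 0.2552]
tcp_rot: [-179.9, 0.3, -162.1]
wrist_force: [0.1, 1.0, 0.4]
opening: 0.0351
grasp_force: 0.0
```

Request:
play_rows --steps '[[[0,0,0,-0.1175],[0,0,0,-0.1175],[0,0,0,-0.1175],[0,0,0,-0.1175],[0,0,0,-0.1175]]]'

```text
time: 11.48
ee_pos: [0.69, -0.0049, 0.2512]
tcp_rot: [-180.0, 0.0, -128.5]
wrist_force: [-0.0, 0.1, 0.3]
opening: 0.0347
grasp_force: 0.0
```

Request:
play_rows --steps '[[[0,0,0,-0.1175],[0,0,0,-0.1175],[0,0,0,-0.1175],[0,0,0,-0.1175],[0,0,0,-0.1175]]]'

```text
time: 11.9
ee_pos: [0.69, -0.0049, 0.2512]
tcp_rot: [-180.0, 0.0, -94.8]
wrist_force: [0.4, -0.6, -0.7]
opening: 0.0356
grasp_force: 0.0
```

Request:
play_rows --steps '[[[0,0,0,-0.1175],[0,0,0,-0.1175],[0,0,0,-0.1175],[0.01,0.0285,0,0],[0.01,0.0285,0,0]]]'

```text
time: 12.32
ee_pos: [0.6402, -0.0387, 0.2491]
tcp_rot: [179.9, 0.0, -74.8]
wrist_force: [0.1, -1.1, 1.4]
opening: 0.035
grasp_force: 0.0
```

Request:
play_rows --steps '[[[0.01,0.0285,0,0],[0.01,0.0285,0,0],[0.01,0.0285,0,0],[0.01,0.0285,0,0],[0.01,0.0285,0,0]]]'

```text
time: 12.73
ee_pos: [0.5142, -0.125, 0.2512]
tcp_rot: [-180.0, -0.0, -74.9]
wrist_force: [0.2, -0.0, 0.7]
opening: 0.035
grasp_force: 0.0
```

Request:
play_rows --steps '[[[0.01,0.0285,0,0],[0,0,0,0],[0,0,0,0],[0,0,0,0],[0,0,0,0]]]'

```text
time: 13.15
ee_pos: [0.4913, -0.1411, 0.2508]
tcp_rot: [-180.0, 0.0, -74.9]
wrist_force: [0.7, -0.3, -0.1]
opening: 0.0349
grasp_force: 0.0
```

Run:
```python
from h import *
w=Cam('wrist','w4');o=bot.get_obs();print(o['ee_pos'],o['tcp_rot'],o['q'])
print(w.px([[.454,-.167,.111],[.4533,-.1667,.036]]))
```

```text
[ 0.49129281 -0.14106127  0.25060002] [ 1.79990713e+02  1.69307704e-02 -7.48831738e+01] [-1.60253709e+01  1.19938809e-01  7.20346822e+00  9.71002342e+01
  9.68782385e-03 -1.21142200e+02]
[[318.96855754 182.71579581]
 [310.85580807 168.74399648]]
```

View pics/w4.png

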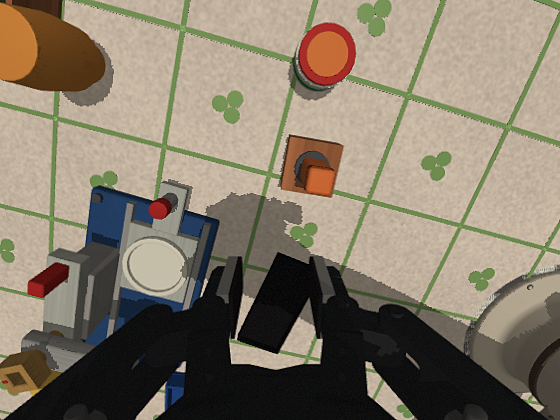

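Run:
```python
from h import *
np.set_printoptions(precision=4,suppress=True)
w=Cam('wrist'); c=w.img[130:215,270:355]
crop(w.img,270,130,355,215,7,'w4c')
h=cv2.cvtColor(c,cv2.COLOR_BGR2HSV)
print(h[50,50],h[60,45],h[35,50], c[50,50],c[62,50],c[30,40])
```

```text
[ 10 189 197] [ 10 190 200] [ 10 196 113] [ 51 101 197] [ 45  91 185] [ 27  56 110]
```

View pics/w4c.png

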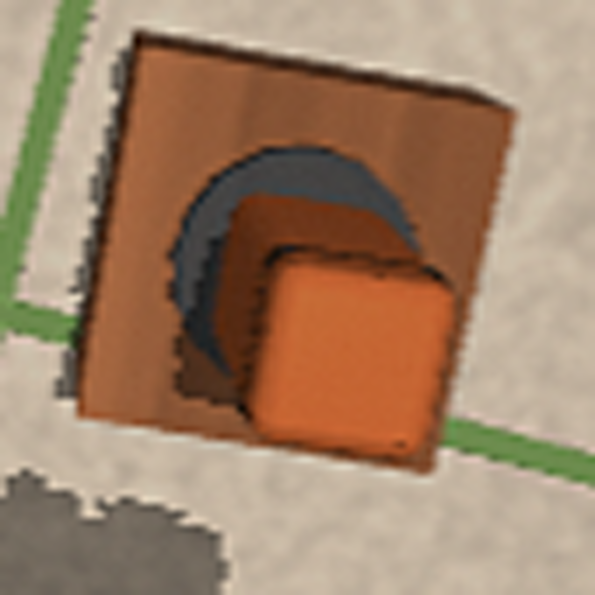

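Run:
```python
from h import *
np.set_printoptions(precision=4,suppress=True)
w=Cam('wrist'); W=lambda u,v,z:w.at((270+(u+.5)/7-.5,130+(v+.5)/7-.5),z)[:2]
def ed(a,b,z): d=W(*b,z)-W(*a,z); return (np.degrees(np.arctan2(d[1],d[0])))%90
print('edges',[ed(a,b,.111) for a,b in [((285,256),(440,282)),((262,432),(420,456)),((268,275),(252,420)),((456,290),(437,445))]])
print('centre',np.mean([W(*p,.111) for p in[(270,255),(457,283),(437,460),(250,432)]],axis=0),[W(*p,.111) for p in[(270,255),(457,283),(437,460),(250,432)]])
st=[(136,32),(517,110),(433,472),(78,415)]
print('stand',np.mean([W(*p,.036) for p in st],axis=0),[ed(st[i],st[(i+1)%4],.036) for i in range(4)])
c=[(240,150),(420,230),(172,260)]
print('collar edge', W(300,146,.042),W(170,270,.042))
plan((.4542,-.167,.25,-82))
```

```text
edges [np.float64(5.70976513217596), np.float64(6.321337882491974), np.float64(10.821457323268874), np.float64(11.724289656547185)]
centre [ 0.4535 -0.169 ] [array([ 0.4687, -0.1796]), array([ 0.4432, -0.1827]), array([ 0.4379, -0.1583]), array([ 0.4642, -0.1554])]
stand [ 0.4535 -0.1687] [np.float64(3.998837715341665), np.float64(5.731302666349151), np.float64(5.797165827188198), np.float64(7.107424323880096)]
collar edge [ 0.4588 -0.1884] [ 0.4737 -0.163 ]
to [  0.4542  -0.167    0.25   -82.    ]: turn 0.1243 (2 rows of 0.0622); shift [0.0205 0.0402 0.0004] in 2 rows of [0.0103 0.0201 0.0002]
```

Run:
```python
from h import *
plan((.4538,-.168,.25,-82),(.4538,-.168,.071,-82))
```

```text
to [  0.4538  -0.168    0.25   -82.    ]: turn 0.1243 (2 rows of 0.0622); shift [0.0215 0.0408 0.0004] in 2 rows of [0.0107 0.0204 0.0002]
to [ 4.538e-01 -1.680e-01  7.100e-02 -8.200e+01]: turn -0.0000 (0 rows of -0.0000); shift [ 1.00e-04 -1.00e-04  1.79e-01] in 6 rows of [ 0.     -0.      0.0298]
```

Request:
play_rows --steps '[[[0,0,0,0.062],[0,0,0,0.062],[0.0108,0.0204,0,0],[0.0107,0.0204,0,0],[0,0,0.02,0]]]' --gripper 0.05

```text
time: 13.72
ee_pos: [0.4526, -0.1698, 0.2339]
tcp_rot: [-179.8, -0.2, -82.1]
wrist_force: [-0.3, 0.0, 1.1]
opening: 0.0497
grasp_force: 0.0
```

Request:
play_rows --steps '[[[0,0,0.02,0],[0,0,0.025,0],[0,0,0.025,0],[0,0,0.025,0],[0,0,0.025,0]]]'

```text
time: 14.13
ee_pos: [0.4534, -0.1682, 0.1094]
tcp_rot: [180.0, 0.0, -82.0]
wrist_force: [0.0, -0.7, -0.7]
opening: 0.0499
grasp_force: 0.0
```

Request:
play_rows --steps '[[[0,0,0.02,0],[0,0,0.019,0],[0,0,0,0],[0,0,0,0],[0,0,0,0]]]'

```text
time: 14.55
ee_pos: [0.4538, -0.1685, 0.0729]
tcp_rot: [-180.0, -0.0, -82.0]
wrist_force: [0.6, 0.5, -0.0]
opening: 0.0497
grasp_force: 0.0
```

Request:
play_rows --steps '[[[0,0,0,0],[0,0,0,0],[0,0,0,0],[0,0,0,0],[0,0,0,0]]]' --gripper 0.01

```text
time: 14.97
ee_pos: [0.4541, -0.1688, 0.0733]
tcp_rot: [-179.9, -0.1, -82.0]
wrist_force: [0.6, 0.2, 6.3]
opening: 0.0251
grasp_force: 59.3
```

Request:
play_rows --steps '[[[0,0,0,0],[0,0,0,0],[0,0,0,0],[0,0,0,0],[0,0,0,0]]]'

```text
time: 15.38
ee_pos: [0.454, -0.1688, 0.0733]
tcp_rot: [-179.9, -0.1, -82.0]
wrist_force: [1.2, 0.9, 6.4]
opening: 0.0252
grasp_force: 59.3
```

Run:
```python
from h import *
o=bot.get_obs();print(o['ee_pos'],o['tcp_rot'],o['q'],o['torque'])
x,y=.692,.083
p=o['ee_pos'];plan((p[0],p[1],.28,-82),(x,y,.28,-60))
```

```text
[ 0.45402981 -0.16880419  0.07327647] [-1.79864982e+02 -6.61735199e-02 -8.20380382e+01] [-2.03981535e+01 -4.25205332e+00 -1.66767654e+01  7.74250419e+01
  5.90381265e-03 -1.18360185e+02] [ 0.04507864 -0.00760735 -0.02525405]
to [  0.454   -0.1688   0.28   -82.    ]: turn -0.0007 (1 rows of -0.0007); shift [ 2.000e-04 -5.000e-04 -2.067e-01] in 6 rows of [ 0.     -0.0001 -0.0345]
to [  0.692   0.083   0.28  -60.   ]: turn -0.3840 (4 rows of -0.0960); shift [-0.0991 -0.332   0.0007] in 10 rows of [-0.0099 -0.0332  0.0001]
```

Request:
play_rows --steps '[[[0,0,-0.01,0],[0,0,-0.03,0],[0,0,-0.034,0],[0,0,-0.034,0],[0,0,-0.034,0]]]'

```text
time: 15.8
ee_pos: [0.4527, -0.1684, 0.216]
tcp_rot: [180.0, -0.0, -82.0]
wrist_force: [1.1, -0.6, -2.4]
opening: 0.0254
grasp_force: 58.8
```

Request:
play_rows --steps '[[[0,0,-0.034,0],[0,0,-0.03,-0.096],[0,0,0,-0.096],[0,0,0,-0.096],[0,0,0,-0.096]]]'

```text
time: 16.22
ee_pos: [0.4532, -0.1686, 0.2791]
tcp_rot: [-180.0, -0.1, -59.8]
wrist_force: [-0.2, -0.7, -2.3]
opening: 0.0257
grasp_force: 59.0
```

Request:
play_rows --steps '[[[-0.006,-0.02,0,0],[-0.009,-0.0302,0,0],[-0.009,-0.0302,0,0],[-0.009,-0.0302,0,0],[-0.009,-0.0302,0,0]]]'

```text
time: 16.63
ee_pos: [0.5548, -0.0607, 0.2785]
tcp_rot: [-180.0, -0.0, -60.1]
wrist_force: [0.2, -1.3, -1.8]
opening: 0.0256
grasp_force: 59.1
```

Request:
play_rows --steps '[[[-0.009,-0.0302,0,0],[-0.009,-0.0302,0,0],[-0.009,-0.0302,0,0],[-0.009,-0.0302,0,0],[-0.009,-0.0302,0,0]]]'

```text
time: 17.05
ee_pos: [0.6631, 0.0538, 0.2783]
tcp_rot: [-180.0, -0.0, -60.0]
wrist_force: [0.3, -0.3, -1.0]
opening: 0.0254
grasp_force: 59.1
```

Request:
play_rows --steps '[[[-0.009,-0.0302,0,0],[-0.003,-0.01,0,0],[0,0,0,0],[0,0,0,0],[0,0,0,0]]]'

```text
time: 17.47
ee_pos: [0.6909, 0.0824, 0.2782]
tcp_rot: [180.0, -0.0, -60.1]
wrist_force: [-0.2, -0.6, -0.9]
opening: 0.0251
grasp_force: 59.3
```

Run:
```python
from h import *
w=Cam('wrist','w5');o=bot.get_obs();print(o['ee_pos'],o['tcp_rot'],o['q'],o['opening'])
print(w.px([[.692,.083,.178]]), w.px([o['ee_pos']-[0,0,.0673]]))
```

```text
[0.69083846 0.08218332 0.27859148] [-1.79978707e+02 -1.96095797e-02 -6.00855119e+01] [ 6.78808246e+00  2.98124962e+01  4.64805483e+01  1.06640768e+02
 -9.67072705e-03 -1.13126412e+02] 0.02533572933948546
[[272.86001277 210.60489379]] [[274.40747212 224.56525678]]
```

View pics/w5.png

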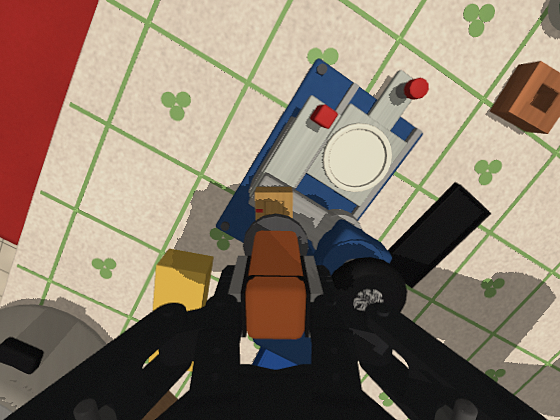

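Run:
```python
from h import *
w=Cam('wrist'); crop(w.img,225,165,325,265,6,'w5c')
o=bot.get_obs(); p=o['ee_pos']
for yaw in (30,27,33):
  a=np.radians(yaw); c,s=np.cos(a),np.sin(a)
  P=[[.692+.016*(c*i-s*j),.083+.016*(s*i+c*j),.178] for i,j in((1,1),(1,-1),(-1,-1),(-1,1),(1,0))]
  print(yaw,np.round(((w.px(P)-[225,165])+.5)*6-.5))
```

```text
30 [[179. 381.]
 [173. 168.]
 [403. 168.]
 [399. 381.]
 [176. 277.]]
27 [[173. 376.]
 [179. 162.]
 [409. 174.]
 [393. 386.]
 [176. 271.]]
33 [[185. 387.]
 [168. 174.]
 [397. 162.]
 [405. 376.]
 [176. 282.]]
```

View pics/w5c.png

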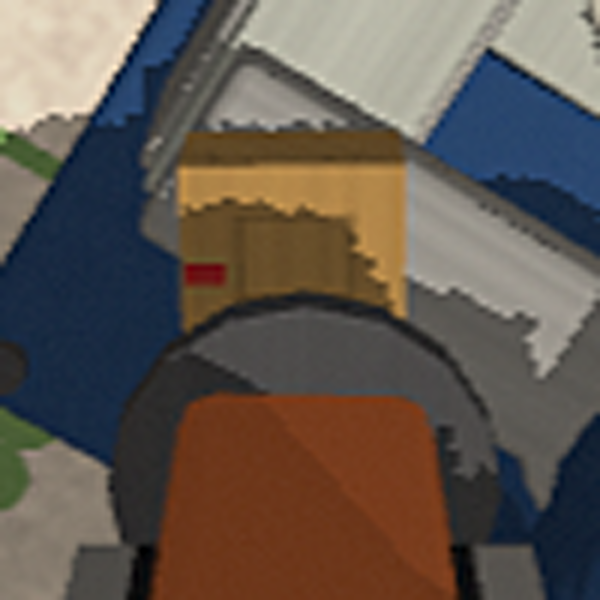

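Request:
play_rows --steps '[[[0.0006,-0.0008,0,0],[0,0,0.01,0],[0,0,0.01,0],[0,0,0.009,0],[0,0,0,0]]]'

```text
time: 17.98
ee_pos: [0.6917, 0.0822, 0.2474]
tcp_rot: [179.9, 0.0, -60.1]
wrist_force: [-0.8, 1.1, -1.6]
opening: 0.0254
grasp_force: 59.3
```

Request:
play_rows --steps '[[[0,0,0.002,0],[0,0,0.002,0],[0,0,0,0],[0,0,0,0],[0,0,0,0]]]'

```text
time: 18.4
ee_pos: [0.6925, 0.0829, 0.2452]
tcp_rot: [-180.0, -0.0, -60.0]
wrist_force: [0.2, 0.5, -0.9]
opening: 0.0253
grasp_force: 59.3
```

Request:
play_rows --steps '[[[0,0,0.002,0],[0,0,0.001,0],[0,0,0,0],[0,0,0,0],[0,0,0,0]]]'

```text
time: 18.82
ee_pos: [0.6924, 0.083, 0.2418]
tcp_rot: [180.0, 0.0, -60.0]
wrist_force: [0.4, 0.0, -2.3]
opening: 0.0256
grasp_force: 59.3
```

Request:
play_rows --steps '[[[0.0004,0.0007,0.0015,0],[0,0,0.0015,0],[0,0,0,0],[0,0,0,0],[0,0,0,0]]]'

```text
time: 19.23
ee_pos: [0.6919, 0.0822, 0.2388]
tcp_rot: [180.0, 0.0, -60.0]
wrist_force: [0.9, 0.2, -1.3]
opening: 0.0253
grasp_force: 59.3
```

Request:
play_rows --steps '[[[0,0,0.0015,0],[0,0,0.0015,0],[0,0,0,0],[0,0,0,0],[0,0,0,0]]]'

```text
time: 19.65
ee_pos: [0.6919, 0.0822, 0.2358]
tcp_rot: [180.0, 0.0, -60.0]
wrist_force: [-0.2, 0.2, -1.3]
opening: 0.0254
grasp_force: 59.3
```

Request:
play_rows --steps '[[[0,0,0.001,0],[0,0,0.001,0],[0,0,0,0],[0,0,0,0],[0,0,0,0]]]'

```text
time: 20.07
ee_pos: [0.692, 0.0822, 0.2338]
tcp_rot: [180.0, -0.0, -60.0]
wrist_force: [-0.0, 1.1, -1.3]
opening: 0.0253
grasp_force: 59.3
```

```bash
cat > tq.py <<'E'
from workcell import bot
o=bot.get_obs();print('yaw',round(o['tcp_rot'][2],2),'tz',o['torque'].round(3),'eff6',round(o['joint_efforts'][5],4),'z',o['ee_pos'].round(4),'F',o['wrist_force'].round(1),'q6',round(o['q'][5],1))
E
python3 tq.py
```

```text
yaw -60.04 tz [ 0.014  0.02  -0.007] eff6 0.0001 z [0.692  0.0822 0.2338] F [-0.   1.1 -1.3] q6 -113.2
```

Request:
play_rows --steps '[[[0,0,0,0.1],[0,0,0,0.1],[0,0,0,0.1],[0,0,0.0002,0.1],[0,0,0.0002,0.1]]]'

```text
time: 20.48
ee_pos: [0.6921, 0.0821, 0.2336]
tcp_rot: [-180.0, -0.0, -89.0]
wrist_force: [0.3, -0.4, -0.5]
opening: 0.0253
grasp_force: 59.1
```

```bash
python3 tq.py
```

```text
yaw -88.97 tz [-0.208 -0.106  0.144] eff6 -1.8822 z [0.6921 0.0821 0.2336] F [ 0.3 -0.4 -0.5] q6 -84.3
```

Request:
play_rows --steps '[[[0,0,0.0002,0.1],[0,0,0.0002,0.1],[0,0,0.0002,0.1],[0,0,0.0002,0.1],[0,0,0.0002,0.1]]]'

```text
time: 20.9
ee_pos: [0.6919, 0.0821, 0.2325]
tcp_rot: [-180.0, -0.0, -117.6]
wrist_force: [-1.2, -0.3, -0.3]
opening: 0.0255
grasp_force: 59.1
```

```bash
python3 tq.py
```

```text
yaw -117.62 tz [-0.119  0.251  0.053] eff6 -1.8827 z [0.6919 0.0821 0.2325] F [-1.2 -0.3 -0.3] q6 -55.6
```

Request:
play_rows --steps '[[[0,0,0.0002,0.1],[0,0,0.0002,0.1],[0,0,0.0002,0.1],[0,0,0.0002,0.1],[0,0,0.0002,0.1]]]'

```text
time: 21.32
ee_pos: [0.6916, 0.0823, 0.2316]
tcp_rot: [180.0, -0.0, -146.2]
wrist_force: [-2.6, -0.1, -0.1]
opening: 0.0254
grasp_force: 59.2
```

```bash
python3 tq.py
```

```text
yaw -146.25 tz [0.152 0.521 0.114] eff6 -1.8818 z [0.6916 0.0823 0.2316] F [-2.6 -0.1 -0.1] q6 -27.0
```

Request:
play_rows --steps '[[[0,0,0.0002,0.1],[0,0,0.0002,0.1],[0,0,0.0002,0.1],[0,0,0.0002,0.1],[0,0,0.0002,0.1]]]'

```text
time: 21.73
ee_pos: [0.6915, 0.0826, 0.2306]
tcp_rot: [180.0, -0.0, -174.9]
wrist_force: [-2.0, 1.5, -0.7]
opening: 0.0253
grasp_force: 59.2
```

```bash
python3 tq.py
```

```text
yaw -174.89 tz [0.403 0.599 0.094] eff6 -1.8821 z [0.6915 0.0826 0.2306] F [-2.   1.5 -0.7] q6 1.7
```

Request:
play_rows --steps '[[[0,0,0.0002,0.06],[0,0,0,0.06],[0,0,0.0002,0.06],[0,0,0,0.06],[0,0,0.0002,0.06]]]'

```text
time: 22.15
ee_pos: [0.6916, 0.0828, 0.23]
tcp_rot: [179.9, -0.0, 168.0]
wrist_force: [-2.6, 1.7, 0.1]
opening: 0.0254
grasp_force: 59.2
```

```bash
python3 tq.py
```

```text
yaw 168.04 tz [0.636 0.563 0.061] eff6 -1.0986 z [0.6916 0.0828 0.23  ] F [-2.6  1.7  0.1] q6 18.8
```

Request:
play_rows --steps '[[[0,0,0.0002,0.04],[0,0,0,0.04],[0,0,0.0002,0.04],[0,0,0,0.04],[0,0,0.0,0.04]]]'

```text
time: 22.57
ee_pos: [0.6916, 0.0829, 0.2296]
tcp_rot: [179.9, -0.1, 156.6]
wrist_force: [-2.1, 2.5, -0.4]
opening: 0.0253
grasp_force: 59.2
```

```bash
python3 tq.py
```

```text
yaw 156.64 tz [0.771 0.486 0.07 ] eff6 -0.7065 z [0.6916 0.0829 0.2296] F [-2.1  2.5 -0.4] q6 30.2
```

Request:
play_rows --steps '[[[0,0,0.0002,0.05],[0,0,0,0.05],[0,0,0.0002,0.05],[0,0,0,0.05],[0,0,0,0]]]'

```text
time: 22.98
ee_pos: [0.6917, 0.083, 0.2292]
tcp_rot: [179.9, -0.1, 145.2]
wrist_force: [-1.4, 3.9, 0.6]
opening: 0.0253
grasp_force: 59.3
```

```bash
python3 tq.py
```

```text
yaw 145.17 tz [0.906 0.445 0.03 ] eff6 0.9725 z [0.6917 0.083  0.2292] F [-1.4  3.9  0.6] q6 41.6
```

Request:
play_rows --steps '[[[0,0,0.0002,0.05],[0,0,0,0.05],[0,0,0.0002,0.05],[0,0,0,0.05],[0,0,0,0]]]'

```text
time: 23.4
ee_pos: [0.6918, 0.083, 0.229]
tcp_rot: [179.9, -0.0, 133.8]
wrist_force: [-2.2, 4.8, 1.2]
opening: 0.0254
grasp_force: 59.3
```

```bash
python3 tq.py
python3 - <<'E'
from h import *
w=Cam('wrist','w6'); s=Cam('scene','s6')
a=np.zeros((600,800,3),np.uint8); a[:,:400]=cv2.resize(w.img[150:330,60:180],(400,600)); a[:600,400:]=cv2.resize(s.img[190:280,295:355],(400,600)); cv2.imwrite('pics/m6.png',a)
cv2.imwrite('pics/w6.png',w.img)
E
```

```text
yaw 133.81 tz [1.183 0.449 0.064] eff6 0.9856 z [0.6918 0.083  0.229 ] F [-2.2  4.8  1.2] q6 53.0
```

View pics/w6.png

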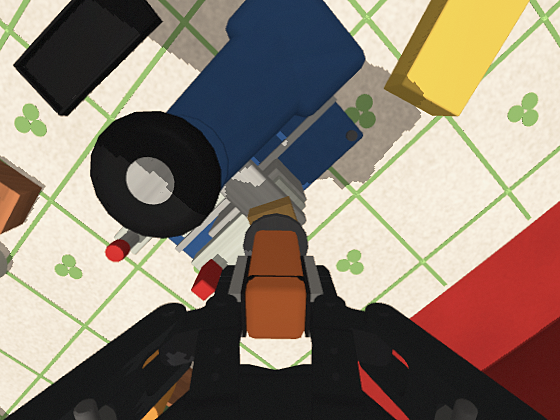

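```bash
cat > tq.py <<'E'
from workcell import bot
import numpy as np
T=[];F=[]
for i in range(5):
    bot.camera('scene'); o=bot.get_obs(); T.append(o['torque']); F.append(o['wrist_force'])
print('yaw',round(o['tcp_rot'][2],2),'torque',np.mean(T,0).round(3),'sd',np.std(T,0)[2].round(3),'z',o['ee_pos'].round(4),'F',np.mean(F,0).round(2),'q6',round(o['q'][5],1))
E
python3 tq.py
```

```text
yaw 134.0 torque [1.402 0.528 0.078] sd 0.02 z [0.6919 0.0829 0.2289] F [-1.99  4.66  2.34] q6 52.8
```

Request:
play_rows --steps '[[[0,0,0.0001,0.03],[0,0,0.0001,0.03],[0,0,0,0.03],[0,0,0.0001,0.03],[0,0,0,0.03]]]'

```text
time: 24.17
ee_pos: [0.6919, 0.0829, 0.2289]
tcp_rot: [179.9, -0.0, 125.3]
wrist_force: [-2.0, 5.1, 4.0]
opening: 0.0256
grasp_force: 59.5
```

```bash
python3 tq.py
```

```text
yaw 125.41 torque [1.425 0.467 0.115] sd 0.019 z [0.6919 0.083  0.2289] F [-1.89  5.17  2.48] q6 61.4
```

Request:
play_rows --steps '[[[0,0,0.0001,0.03],[0,0,0.0001,0.03],[0,0,0,0.03],[0,0,0.0001,0.03],[0,0,0,0.03]]]'

```text
time: 24.83
ee_pos: [0.692, 0.083, 0.2288]
tcp_rot: [179.9, -0.0, 116.7]
wrist_force: [-1.0, 6.2, 3.8]
opening: 0.0254
grasp_force: 59.7
```

```bash
python3 tq.py
```

```text
yaw 116.82 torque [1.474 0.464 0.127] sd 0.012 z [0.692  0.083  0.2288] F [-1.4   5.34  3.51] q6 70.0
```

Request:
play_rows --steps '[[[0.0008,0,-0.0003,0],[0,0,0,0],[0,0,0,0.02],[0,0,0,0.02],[0,0,0,0.02]]]'

```text
time: 25.5
ee_pos: [0.6918, 0.0831, 0.2287]
tcp_rot: [179.9, -0.0, 113.1]
wrist_force: [-0.4, 4.7, 4.4]
opening: 0.0255
grasp_force: 59.8
```

```bash
python3 tq.py
```

```text
yaw 113.15 torque [ 1.388 -0.099  0.135] sd 0.025 z [0.6918 0.0832 0.2287] F [0.32 5.24 4.82] q6 73.7
```

Request:
play_rows --steps '[[[0,0,0,0.02],[0,0,0.0001,0.02],[0,0,0,0.02],[0,0,0,0.02],[0,0,0,0.02]]]'

```text
time: 26.17
ee_pos: [0.6919, 0.0832, 0.2287]
tcp_rot: [179.9, -0.0, 107.4]
wrist_force: [0.1, 4.9, 5.4]
opening: 0.0253
grasp_force: 59.8
```

```bash
python3 tq.py
```

```text
yaw 107.42 torque [ 1.376 -0.114  0.124] sd 0.017 z [0.6919 0.0831 0.2287] F [0.38 5.37 5.23] q6 79.4
```

Request:
play_rows --steps '[[[0,0,-0.0004,0],[0,0,-0.0004,0],[0,0,0,0],[0,0,0,0],[0,0,0,0]]]'

```text
time: 26.83
ee_pos: [0.6919, 0.0832, 0.2288]
tcp_rot: [180.0, -0.0, 107.4]
wrist_force: [1.5, 5.4, 1.3]
opening: 0.0252
grasp_force: 59.4
```

```bash
python3 tq.py
```

```text
yaw 107.42 torque [ 1.43 -0.3   0.12] sd 0.016 z [0.6918 0.0832 0.2288] F [1.24 5.5  2.26] q6 79.4
```

Request:
play_rows --steps '[[[0.0005,0,-0.0002,0],[0,0,0,0],[0,0,0,0],[0,0,0,0],[0,0,0,0]]]'

```text
time: 27.5
ee_pos: [0.6916, 0.0834, 0.2289]
tcp_rot: [-180.0, 0.0, 107.4]
wrist_force: [2.6, 4.0, -0.5]
opening: 0.0253
grasp_force: 59.2
```

```bash
python3 tq.py
```

```text
yaw 107.44 torque [ 1.177 -0.771  0.136] sd 0.022 z [0.6916 0.0834 0.2289] F [ 2.6   4.55 -0.88] q6 79.4
```

Request:
play_rows --steps '[[[0,0,0,0.03],[0,0,0.0001,0.03],[0,0,0,0.03],[0,0,0.0001,0.03],[0,0,0,0]]]'

```text
time: 28.17
ee_pos: [0.6917, 0.0834, 0.2289]
tcp_rot: [180.0, 0.0, 100.5]
wrist_force: [3.1, 5.0, -0.3]
opening: 0.0253
grasp_force: 59.2
```

```bash
python3 tq.py
```

```text
yaw 100.57 torque [ 1.123 -0.789  0.12 ] sd 0.027 z [0.6917 0.0834 0.2288] F [ 2.89  3.8  -0.2 ] q6 86.3
```

Request:
play_rows --steps '[[[0,0,0,0.03],[0,0,0.0001,0.03],[0,0,0,0.03],[0,0,0.0001,0.03],[0,0,0,0]]]'

```text
time: 28.83
ee_pos: [0.6917, 0.0834, 0.2288]
tcp_rot: [180.0, 0.0, 93.6]
wrist_force: [3.3, 4.0, 0.2]
opening: 0.0255
grasp_force: 59.3
```

```bash
python3 tq.py
```

```text
yaw 93.69 torque [ 1.14  -0.795  0.145] sd 0.024 z [0.6917 0.0834 0.2288] F [2.56 3.93 0.2 ] q6 93.2
```

Run:
```python
from h import *
w=Cam('wrist','w7')
for n in ('w6','w7'):
    im=cv2.imread(f'pics/{n}.png'); c=im[185:250,235:310]
    h=cv2.cvtColor(c,cv2.COLOR_BGR2HSV); m=(h[...,0]>14)&(h[...,0]<26)&(h[...,1]>110)&(h[...,2]>60)
    n_,lab,st,ce=cv2.connectedComponentsWithStats(m.astype(np.uint8)); i=1+np.argmax(st[1:,4]); print(n,st[i],ce[i])
    v,u=np.nonzero(lab==i)
    print([(int(k+235),int(v[u==k].min()+185),int(v[u==k].max()+185)) for k in range(u.min(),u.max()+1,5)])
```

```text
w6 [ 13  11  49  29 632] [37.29588608 24.18829114]
[(248, 214, 219), (253, 208, 220), (258, 206, 217), (263, 204, 214), (268, 203, 214), (273, 201, 213), (278, 200, 213), (283, 198, 214), (288, 196, 215), (293, 210, 218)]
w7 [ 12  11  51  30 627] [37.3062201  24.46570973]
[(247, 218, 219), (252, 209, 222), (257, 208, 218), (262, 206, 215), (267, 204, 214), (272, 202, 213), (277, 200, 212), (282, 197, 213), (287, 196, 214), (292, 208, 217), (297, 220, 220)]
```

Request:
play_rows --steps '[[[0,0,0,-0.08],[0,0,0,-0.08],[0,0,0,-0.08],[0,0,0,-0.08],[0,0,0,-0.08]]]'

```text
time: 29.55
ee_pos: [0.6911, 0.0826, 0.2282]
tcp_rot: [-179.9, 0.0, 116.8]
wrist_force: [0.1, -0.5, -0.8]
opening: 0.0251
grasp_force: 59.5
```

```bash
python3 tq.py
```

```text
yaw 116.43 torque [ 0.027 -0.035  0.03 ] sd 0.038 z [0.6912 0.0829 0.2284] F [-0.05 -0.41 -1.55] q6 70.4
```

Request:
play_rows --steps '[[[0,0,0,-0.04],[0,0,0,-0.02],[0,0,0,0],[0,0,0,0],[0,0,0,0]]]'

```text
time: 30.22
ee_pos: [0.6914, 0.0833, 0.2287]
tcp_rot: [-180.0, 0.0, 120.0]
wrist_force: [0.1, 0.0, -0.9]
opening: 0.0255
grasp_force: 59.5
```

```bash
python3 tq.py
```

```text
yaw 120.03 torque [ 0.001  0.002 -0.006] sd 0.02 z [0.6914 0.0834 0.2288] F [ 0.18  0.15 -1.62] q6 66.8
```

Request:
play_rows --steps '[[[0,0,0,-0.04],[0,0,0,-0.02],[0,0,0,0],[0,0,0,0],[0,0,0,0]]]'

```text
time: 30.88
ee_pos: [0.6914, 0.0834, 0.2288]
tcp_rot: [-180.0, -0.0, 123.4]
wrist_force: [0.1, -1.2, -1.2]
opening: 0.0252
grasp_force: 59.4
```

```bash
python3 tq.py
```

```text
yaw 123.48 torque [ 0.009 -0.022 -0.008] sd 0.026 z [0.6914 0.0834 0.2288] F [-0.22  0.12 -1.24] q6 63.4
```

Request:
play_rows --steps '[[[0,0,0,-0.03],[0,0,0,-0.03],[0,0,0,0],[0,0,0,0],[0,0,0,0]]]'

```text
time: 31.55
ee_pos: [0.6914, 0.0834, 0.2288]
tcp_rot: [180.0, 0.0, 126.9]
wrist_force: [-1.2, 0.7, -1.4]
opening: 0.0253
grasp_force: 59.4
```

```bash
python3 tq.py
```

```text
yaw 126.91 torque [ 0.001  0.019 -0.01 ] sd 0.028 z [0.6914 0.0835 0.2288] F [ 0.23 -0.63 -1.7 ] q6 60.0
```

Request:
play_rows --steps '[[[0,0,0,-0.03],[0,0,0,-0.03],[0,0,0,0],[0,0,0,0],[0,0,0,0]]]'

```text
time: 32.22
ee_pos: [0.6914, 0.0835, 0.2288]
tcp_rot: [-180.0, -0.0, 130.3]
wrist_force: [-0.9, 0.1, -1.5]
opening: 0.0253
grasp_force: 59.4
```

```bash
python3 tq.py
```

```text
yaw 130.35 torque [ 0.081  0.072 -0.022] sd 0.017 z [0.6914 0.0834 0.2288] F [-0.7   0.56 -1.33] q6 56.5
```

Request:
play_rows --steps '[[[0,0,0,-0.03],[0,0,0,-0.03],[0,0,0,0],[0,0,0,0],[0,0,0,0]]]'

```text
time: 32.88
ee_pos: [0.6914, 0.0835, 0.2288]
tcp_rot: [180.0, -0.0, 133.7]
wrist_force: [0.0, 1.1, -1.0]
opening: 0.0254
grasp_force: 59.4
```

```bash
python3 tq.py
```

```text
yaw 133.79 torque [0.286 0.081 0.011] sd 0.027 z [0.6914 0.0835 0.2288] F [-0.45  0.7  -1.05] q6 53.1
```

Request:
play_rows --steps '[[[0,0,0,-0.04],[0,0,0,-0.04],[0,0,0,0],[0,0,0,0],[0,0,0,0]]]'

```text
time: 33.55
ee_pos: [0.6914, 0.0835, 0.2288]
tcp_rot: [180.0, -0.0, 138.3]
wrist_force: [-0.6, 0.7, -1.2]
opening: 0.0255
grasp_force: 59.5
```

```bash
python3 tq.py
```

```text
yaw 138.37 torque [ 0.279  0.153 -0.025] sd 0.025 z [0.6914 0.0835 0.2288] F [-1.1   0.96 -1.41] q6 48.5
```

Request:
play_rows --steps '[[[0,0,0,-0.04],[0,0,0,-0.04],[0,0,0,0],[0,0,0,0],[0,0,0,0]]]'

```text
time: 34.22
ee_pos: [0.6914, 0.0834, 0.2288]
tcp_rot: [-180.0, -0.0, 142.9]
wrist_force: [-1.0, 0.8, -1.7]
opening: 0.0252
grasp_force: 59.6
```

```bash
python3 tq.py
```

```text
yaw 142.95 torque [ 0.24   0.226 -0.027] sd 0.02 z [0.6914 0.0834 0.2288] F [-1.15  0.58 -1.69] q6 43.9
```

Request:
play_rows --steps '[[[0,0,0,-0.04],[0,0,0,-0.04],[0,0,0,0],[0,0,0,0],[0,0,0,0]]]'

```text
time: 34.88
ee_pos: [0.6914, 0.0834, 0.2288]
tcp_rot: [-180.0, -0.0, 147.5]
wrist_force: [-1.6, 0.7, -0.6]
opening: 0.0256
grasp_force: 59.6
```

```bash
python3 tq.py
python3 - <<'E'
from h import *
w=Cam('wrist','w8')
for n in ('w6','w7','w8'):
    im=cv2.imread(f'pics/{n}.png'); c=im[180:250,235:315]
    h=cv2.cvtColor(c,cv2.COLOR_BGR2HSV); m=(h[...,0]>14)&(h[...,0]<26)&(h[...,1]>110)&(h[...,2]>60)
    n_,lab,st,ce=cv2.connectedComponentsWithStats(m.astype(np.uint8)); i=1+np.argmax(st[1:,4]); print(n,st[i],ce[i])
    v,u=np.nonzero(lab==i)
    print([(int(k+235),int(v[u==k].min()+180),int(v[u==k].max()+180)) for k in range(u.min(),u.max()+1,5)])
E
```

```text
yaw 147.53 torque [ 0.153  0.29  -0.023] sd 0.02 z [0.6914 0.0834 0.2288] F [-1.02  0.24 -1.09] q6 39.4
w6 [ 13  16  49  29 632] [37.29588608 29.18829114]
[(248, 214, 219), (253, 208, 220), (258, 206, 217), (263, 204, 214), (268, 203, 214), (273, 201, 213), (278, 200, 213), (283, 198, 214), (288, 196, 215), (293, 210, 218)]
w7 [ 12  16  51  30 627] [37.3062201  29.46570973]
[(247, 218, 219), (252, 209, 222), (257, 208, 218), (262, 206, 215), (267, 204, 214), (272, 202, 213), (277, 200, 212), (282, 197, 213), (287, 196, 214), (292, 208, 217), (297, 220, 220)]
w8 [ 20  17  49  28 615] [43.71869919 29.6699187 ]
[(255, 219, 219), (260, 203, 216), (265, 198, 214), (270, 200, 213), (275, 201, 212), (280, 203, 213), (285, 204, 214), (290, 206, 216), (295, 207, 220), (300, 209, 224)]
```

Request:
play_rows --steps '[[[0,0,0,-0.04],[0,0,0,-0.04],[0,0,0,-0.04],[0,0,0,0],[0,0,0,0]]]'

```text
time: 35.6
ee_pos: [0.6914, 0.0833, 0.2288]
tcp_rot: [-180.0, 0.0, 154.3]
wrist_force: [-1.4, 0.2, -0.7]
opening: 0.0255
grasp_force: 59.8
```

```bash
python3 tq.py
```

```text
yaw 154.39 torque [-0.014  0.359 -0.033] sd 0.033 z [0.6915 0.0833 0.2288] F [-1.45  0.09 -1.01] q6 32.5
```

Request:
play_rows --steps '[[[0,0,0,-0.04],[0,0,0,-0.04],[0,0,0,-0.04],[0,0,0,0],[0,0,0,0]]]'

```text
time: 36.27
ee_pos: [0.6914, 0.0833, 0.2288]
tcp_rot: [-180.0, 0.0, 161.2]
wrist_force: [-1.8, 0.5, -0.4]
opening: 0.0255
grasp_force: 59.8
```

```bash
python3 tq.py
```

```text
yaw 161.26 torque [-0.207  0.41  -0.036] sd 0.033 z [0.6915 0.0833 0.2288] F [-1.3  -0.65 -0.86] q6 25.6
```

Request:
play_rows --steps '[[[0,0,0,-0.04],[0,0,0,-0.04],[0,0,0,-0.04],[0,0,0,0],[0,0,0,0]]]'

```text
time: 36.93
ee_pos: [0.6915, 0.0833, 0.2288]
tcp_rot: [-180.0, 0.0, 168.1]
wrist_force: [-1.2, -1.2, -0.3]
opening: 0.0251
grasp_force: 59.9
```

```bash
python3 tq.py
```

```text
yaw 168.14 torque [-0.423  0.393 -0.059] sd 0.012 z [0.6914 0.0833 0.2288] F [-1.24 -1.76 -0.14] q6 18.7
```

Request:
play_rows --steps '[[[0,0,0,-0.03],[0,0,0,-0.03],[0,0,0,-0.02],[0,0,0,0],[0,0,0,0]]]'

```text
time: 37.6
ee_pos: [0.6915, 0.0833, 0.2288]
tcp_rot: [-180.0, 0.0, 172.7]
wrist_force: [-0.4, -2.1, -0.3]
opening: 0.0254
grasp_force: 59.9
```

```bash
python3 tq.py
```

```text
yaw 172.74 torque [-0.569  0.396 -0.052] sd 0.028 z [0.6915 0.0834 0.2288] F [-1.9  -2.59 -0.35] q6 14.1
```

Run:
```python
from h import *
o=bot.get_obs();p=o['ee_pos'];y=172.7-18.3
plan((p[0],p[1],.278,y),(.454,-.1688,.278,y),(.454,-.1688,.085,y))
```

```text
to [6.915e-01 8.340e-02 2.780e-01 1.544e+02]: turn 0.3201 (3 rows of 0.1067); shift [-0.     -0.     -0.0492] in 2 rows of [-0.     -0.     -0.0246]
to [  0.454   -0.1688   0.278  154.4   ]: turn -0.0000 (0 rows of -0.0000); shift [ 0.1052 -0.33    0.    ] in 10 rows of [ 0.0105 -0.033   0.    ]
to [ 4.540e-01 -1.688e-01  8.500e-02  1.544e+02]: turn -0.0000 (0 rows of -0.0000); shift [0.    0.    0.193] in 6 rows of [0.     0.     0.0322]
```

Request:
play_rows --steps '[[[0,0,0,0.08],[0,0,0,0.08],[0,0,0,0.08],[0,0,0,0.08],[0,0,0,0]]]'

```text
time: 38.27
ee_pos: [0.6917, 0.0839, 0.2286]
tcp_rot: [180.0, -0.0, 154.2]
wrist_force: [-0.7, 1.2, -1.7]
opening: 0.0254
grasp_force: 59.6
```

```bash
python3 tq.py
```

```text
yaw 154.54 torque [ 0.006 -0.006  0.013] sd 0.02 z [0.6915 0.0836 0.2288] F [-0.01 -0.11 -1.  ] q6 32.3
```

Request:
play_rows --steps '[[[0,0,-0.004,0],[0,0,-0.008,0],[0,0,-0.01,0],[0,0,-0.014,0],[0,0,-0.013,0]]]'

```text
time: 38.93
ee_pos: [0.6913, 0.0834, 0.2786]
tcp_rot: [180.0, -0.0, 154.5]
wrist_force: [0.6, 0.1, -1.7]
opening: 0.0256
grasp_force: 59.5
```

Request:
play_rows --steps '[[[0.005,-0.015,0,0],[0.0096,-0.03,0,0],[0.0096,-0.03,0,0],[0.0096,-0.03,0,0],[0.0096,-0.03,0,0]]]'

```text
time: 39.35
ee_pos: [0.5929, -0.0204, 0.278]
tcp_rot: [180.0, 0.0, 154.5]
wrist_force: [0.2, -1.0, -1.6]
opening: 0.0253
grasp_force: 59.5
```

Request:
play_rows --steps '[[[0.0096,-0.03,0,0],[0.0096,-0.03,0,0],[0.0096,-0.03,0,0],[0.0096,-0.03,0,0],[0.0096,-0.03,0,0]]]'

```text
time: 39.77
ee_pos: [0.4848, -0.135, 0.2783]
tcp_rot: [180.0, 0.0, 154.5]
wrist_force: [-0.2, -1.1, -1.3]
opening: 0.025
grasp_force: 59.5
```

Request:
play_rows --steps '[[[0.0096,-0.03,0,0],[0.005,-0.015,0,0],[0,0,0,0],[0,0,0,0],[0,0,0,0]]]'

```text
time: 40.18
ee_pos: [0.4537, -0.1683, 0.2781]
tcp_rot: [180.0, 0.0, 154.4]
wrist_force: [0.7, -0.2, -0.5]
opening: 0.0255
grasp_force: 59.5
```

Run:
```python
from h import *
print(bot.get_obs()['wrist_force']);plan((.454,-.1688,.082,154.4))
```

```text
[ 0.70915353 -0.20481147 -0.51079512]
to [ 4.540e-01 -1.688e-01  8.200e-02  1.544e+02]: turn 0.0007 (1 rows of 0.0007); shift [-0.0003 -0.0004  0.1961] in 6 rows of [-0.0001 -0.0001  0.0327]
```

Request:
play_rows --steps '[[[0,0,0.03,0],[0,0,0.03,0],[0,0,0.03,0],[0,0,0.03,0],[0,0,0.03,0]]]'

```text
time: 40.6
ee_pos: [0.4539, -0.1676, 0.1263]
tcp_rot: [180.0, -0.0, 154.5]
wrist_force: [1.3, 0.9, -0.9]
opening: 0.0257
grasp_force: 59.7
```

Request:
play_rows --steps '[[[0,0,0.02,0],[0,0,0.015,0],[0,0,0.011,0],[0,0,0,0],[0,0,0,0]]]'

```text
time: 41.02
ee_pos: [0.4537, -0.168, 0.0819]
tcp_rot: [180.0, -0.0, 154.5]
wrist_force: [-0.6, -0.2, -1.0]
opening: 0.0251
grasp_force: 59.5
```

Request:
play_rows --steps '[[[0,0,0.002,0],[0,0,0.002,0],[0,0,0.002,0],[0,0,0.001,0],[0,0,0,0]]]'

```text
time: 41.43
ee_pos: [0.4534, -0.1685, 0.0748]
tcp_rot: [180.0, 0.0, 154.4]
wrist_force: [-0.5, 0.2, -1.6]
opening: 0.0256
grasp_force: 59.5
```

Request:
play_rows --steps '[[[0,0,0.001,0],[0,0,0,0],[0,0,0,0],[0,0,0,0],[0,0,0,0]]]'

```text
time: 41.85
ee_pos: [0.4534, -0.1685, 0.0738]
tcp_rot: [-180.0, 0.0, 154.4]
wrist_force: [-0.3, 0.4, -2.6]
opening: 0.0252
grasp_force: 59.5
```

Request:
play_rows --steps '[[[0,0,0.001,0],[0,0,0,0],[0,0,0,0],[0,0,0,0],[0,0,0,0]]]'

```text
time: 42.27
ee_pos: [0.4537, -0.1686, 0.0733]
tcp_rot: [180.0, 0.1, 154.4]
wrist_force: [-0.2, 0.9, 6.6]
opening: 0.0252
grasp_force: 60.1
```

Request:
play_rows --steps '[[[0,0,0,0],[0,0,0,0],[0,0,0,0],[0,0,0,0],[0,0,-0.01,0]]]' --gripper 0.045

```text
time: 42.68
ee_pos: [0.4524, -0.1681, 0.0813]
tcp_rot: [-180.0, -0.2, 154.4]
wrist_force: [-0.4, 0.4, -0.7]
opening: 0.0449
grasp_force: 0.0
```

Request:
play_rows --steps '[[[0,0,-0.02,0],[0,0,-0.03,0],[0,0,-0.03,0],[0,0,-0.03,-0.1],[0,0,-0.03,-0.1]]]'

```text
time: 43.1
ee_pos: [0.4531, -0.1684, 0.225]
tcp_rot: [-180.0, 0.0, 166.1]
wrist_force: [0.3, -0.3, -0.9]
opening: 0.0449
grasp_force: 0.0
```

Run:
```python
from h import *
print(bot.get_obs()['wrist_force']);plan((.690,-.0055,.23,178),(.690,-.0055,.1212,178))
```

```text
[ 0.25684243 -0.31989137 -0.94371809]
to [ 6.90e-01 -5.50e-03  2.30e-01  1.78e+02]: turn -0.2071 (2 rows of -0.1036); shift [-0.2311  0.1711 -0.0049] in 9 rows of [-0.0257  0.019  -0.0005]
to [ 6.900e-01 -5.500e-03  1.212e-01  1.780e+02]: turn -0.0000 (0 rows of -0.0000); shift [1.000e-04 0.000e+00 1.088e-01] in 4 rows of [0.     0.     0.0272]
```

Request:
play_rows --steps '[[[0,0,0,-0.1035],[0,0,0,-0.1035],[-0.0257,0.019,0,0],[-0.0257,0.019,0,0],[-0.0257,0.019,0,0]]]' --gripper 0.035

```text
time: 43.52
ee_pos: [0.5335, -0.1141, 0.2239]
tcp_rot: [-180.0, 0.1, 177.7]
wrist_force: [0.6, -0.6, 0.9]
opening: 0.0347
grasp_force: 0.0
```

Request:
play_rows --steps '[[[-0.0257,0.019,0,0],[-0.0257,0.019,0,0],[-0.0257,0.019,0,0],[-0.0257,0.019,0,0],[-0.0257,0.019,0,0]]]'

```text
time: 43.93
ee_pos: [0.6659, -0.0236, 0.2234]
tcp_rot: [-180.0, 0.0, 177.8]
wrist_force: [0.6, -0.4, 0.6]
opening: 0.0352
grasp_force: 0.0
```

Request:
play_rows --steps '[[[-0.0257,0.019,0,0],[0,0,0,0],[0,0,0.02,0],[0,0,0.025,0],[0,0,0.025,0]]]'

```text
time: 44.35
ee_pos: [0.6916, -0.0066, 0.1528]
tcp_rot: [-180.0, 0.1, 177.8]
wrist_force: [0.0, -0.3, 0.3]
opening: 0.0349
grasp_force: 0.0
```

Run:
```python
from h import *
print(bot.get_obs()['wrist_force']);plan((.690,-.0055,.1212,178))
```

```text
[ 0.02975715 -0.29642251  0.32125188]
to [ 6.900e-01 -5.500e-03  1.212e-01  1.780e+02]: turn -0.0041 (1 rows of -0.0041); shift [0.0017 0.001  0.0316] in 1 rows of [0.0017 0.001  0.0316]
```

Request:
play_rows --steps '[[[0.0012,0.001,0.012,-0.004],[0,0,0.012,0],[0,0,0.0076,0],[0,0,0,0],[0,0,0,0]]]'

```text
time: 44.77
ee_pos: [0.6902, -0.0058, 0.1219]
tcp_rot: [180.0, 0.0, 178.0]
wrist_force: [0.1, 0.6, 1.0]
opening: 0.035
grasp_force: 0.0
```

Request:
play_rows --steps '[[[0,0,0,0],[0,0,0,0],[0,0,0,0],[0,0,0,0],[0,0,0,0]]]' --gripper 0.005

```text
time: 45.18
ee_pos: [0.6907, -0.0056, 0.1228]
tcp_rot: [180.0, 0.1, 178.0]
wrist_force: [-0.6, -0.2, 5.7]
opening: 0.015
grasp_force: 59.7
```

```bash
python3 tq.py
```

```text
yaw 177.98 torque [0.073 0.056 0.009] sd 0.008 z [ 0.6907 -0.0056  0.1228] F [0.17 0.59 6.01] q6 1.6
```

Request:
play_rows --steps '[[[0,-0.001,0,0],[0,-0.001,0,0],[0,-0.001,0,0],[0,-0.001,0,0],[0,-0.001,0,0]]]'

```text
time: 45.85
ee_pos: [0.6907, -0.0061, 0.1226]
tcp_rot: [179.5, 0.1, 178.2]
wrist_force: [1.8, 25.3, 5.0]
opening: 0.0148
grasp_force: 60.0
```

```bash
python3 tq.py
```

```text
yaw 178.18 torque [ 4.102 -0.174 -0.115] sd 0.047 z [ 0.6907 -0.006   0.1227] F [ 0.88 21.41  4.79] q6 1.1
```

Request:
play_rows --steps '[[[0,-0.001,0,0],[0,-0.001,0,0],[0,0,0,0],[0,0,0,0],[0,0,0,0]]]'

```text
time: 46.52
ee_pos: [0.6907, -0.0071, 0.1226]
tcp_rot: [179.5, 0.1, 178.2]
wrist_force: [2.2, 26.0, 5.4]
opening: 0.0151
grasp_force: 60.0
```

```bash
python3 tq.py
```

```text
yaw 178.23 torque [ 4.819 -0.282 -0.065] sd 0.024 z [ 0.6907 -0.0071  0.1226] F [ 1.36 25.74  4.91] q6 1.0
```

Request:
play_rows --steps '[[[0,-0.003,0,0],[0,-0.003,0,0],[0,-0.003,0,0],[0,-0.003,0,0],[0,-0.003,0,0]]]'

```text
time: 47.18
ee_pos: [0.6901, -0.0221, 0.1225]
tcp_rot: [179.5, 0.1, 178.2]
wrist_force: [1.1, 25.5, 3.9]
opening: 0.0149
grasp_force: 59.8
```

Request:
play_rows --steps '[[[0,-0.003,0,0],[0,-0.003,0,0],[0,-0.003,0,0],[0,-0.003,0,0],[0,-0.003,0,0]]]'

```text
time: 47.6
ee_pos: [0.6893, -0.041, 0.1224]
tcp_rot: [179.9, 0.1, 178.1]
wrist_force: [-1.1, 3.6, 4.3]
opening: 0.0151
grasp_force: 60.1
```

Request:
play_rows --steps '[[[0,-0.003,0,0],[0,-0.003,0,0],[0,-0.003,0,0],[0,-0.003,0,0],[0,0,0,0]]]'

```text
time: 48.02
ee_pos: [0.6887, -0.0547, 0.1222]
tcp_rot: [179.9, 0.1, 178.0]
wrist_force: [0.2, 3.6, 5.5]
opening: 0.0151
grasp_force: 60.4
```

```bash
python3 tq.py
```

```text
yaw 177.97 torque [ 1.128 -0.008  0.015] sd 0.023 z [ 0.6888 -0.0547  0.1223] F [-0.04  2.77  6.  ] q6 -2.5
```

Run:
```python
from h import *
plan((.689,-.056,.2,178),(.689,-.075,.2,178),(.50,-.075,.2,178),(.4349,.0041,.2,173.6),(.4349,.0041,.0365,173.6))
```

```text
to [ 6.89e-01 -5.60e-02  2.00e-01  1.78e+02]: turn -0.0006 (1 rows of -0.0006); shift [-0.0004 -0.0013 -0.0777] in 3 rows of [-0.0001 -0.0004 -0.0259]
to [ 6.89e-01 -7.50e-02  2.00e-01  1.78e+02]: turn -0.0000 (0 rows of -0.0000); shift [-0.0007 -0.019  -0.    ] in 1 rows of [-0.0007 -0.019  -0.    ]
to [ 5.00e-01 -7.50e-02  2.00e-01  1.78e+02]: turn -0.0000 (0 rows of -0.0000); shift [ 0.1889 -0.0066 -0.0003] in 6 rows of [ 0.0315 -0.0011 -0.0001]
to [4.349e-01 4.100e-03 2.000e-01 1.736e+02]: turn 0.0768 (1 rows of 0.0768); shift [ 0.0735  0.0714 -0.0001] in 3 rows of [ 0.0245  0.0238 -0.    ]
to [4.349e-01 4.100e-03 3.650e-02 1.736e+02]: turn -0.0000 (0 rows of -0.0000); shift [ 3.000e-04 -1.000e-04  1.635e-01] in 5 rows of [ 0.0001 -0.      0.0327]
```

Request:
play_rows --steps '[[[0,0,-0.01,0],[0,0,-0.02,0],[0,0,-0.025,0],[0,0,-0.025,0],[0,-0.019,0,0]]]'

```text
time: 48.68
ee_pos: [0.6887, -0.072, 0.2071]
tcp_rot: [-180.0, 0.3, 178.1]
wrist_force: [0.6, -0.9, -0.5]
opening: 0.015
grasp_force: 59.4
```

Request:
play_rows --steps '[[[0.02,0,0,0],[0.0305,-0.001,0,0],[0.0305,-0.001,0,0],[0.0305,-0.001,0,0],[0.0305,-0.001,0,0]]]'

```text
time: 49.1
ee_pos: [0.5438, -0.0733, 0.2009]
tcp_rot: [-179.9, -0.1, 177.9]
wrist_force: [0.2, -1.1, -1.2]
opening: 0.0148
grasp_force: 59.4
```

Request:
play_rows --steps '[[[0.0305,-0.001,0,0],[0.016,-0.001,0,0],[0,0,0,0],[0,0,0,0.077],[0,0,0,0]]]'

```text
time: 49.52
ee_pos: [0.4992, -0.0735, 0.2016]
tcp_rot: [-180.0, 0.0, 173.3]
wrist_force: [0.1, 0.7, -2.5]
opening: 0.0152
grasp_force: 59.4
```

Run:
```python
from h import *
plan((.4349,.0041,.2,173.6),(.4349,.0041,.0365,173.6))
```

```text
to [4.349e-01 4.100e-03 2.000e-01 1.736e+02]: turn -0.0046 (1 rows of -0.0046); shift [0.0725 0.07   0.0015] in 3 rows of [0.0242 0.0233 0.0005]
to [4.349e-01 4.100e-03 3.650e-02 1.736e+02]: turn -0.0000 (0 rows of -0.0000); shift [1.000e-04 1.000e-04 1.635e-01] in 5 rows of [0.     0.     0.0327]
```

Request:
play_rows --steps '[[[0.0242,0.0233,0,0],[0.0242,0.0233,0,0],[0.0241,0.0233,0,0],[0,0,0,0],[0,0,0.02,0]]]'

```text
time: 49.93
ee_pos: [0.4361, 0.0055, 0.1845]
tcp_rot: [180.0, 0.3, 173.8]
wrist_force: [1.8, -0.1, -2.6]
opening: 0.015
grasp_force: 59.7
```

Request:
play_rows --steps '[[[0,0,0.03,0],[0,0,0.03,0],[0,0,0.03,0],[0,0,0.03,0],[0,0,0.018,0]]]'

```text
time: 50.35
ee_pos: [0.434, 0.0043, 0.04]
tcp_rot: [-179.9, -0.2, 173.7]
wrist_force: [-1.5, 0.2, -2.3]
opening: 0.0148
grasp_force: 59.6
```

Request:
play_rows --steps '[[[0,0,0.003,0],[0,0,0.002,0],[0,0,0.001,0],[0,0,0,0],[0,0,0,0]]]'

```text
time: 50.77
ee_pos: [0.4358, 0.0046, 0.0386]
tcp_rot: [180.0, 0.1, 173.6]
wrist_force: [-0.9, 0.2, -2.4]
opening: 0.0148
grasp_force: 59.7
```

```bash
python3 tq.py
```

```text
yaw 173.57 torque [-0.115  0.011  0.   ] sd 0.019 z [0.4351 0.0046 0.0377] F [-0.17  0.05 -2.49] q6 7.0
```

Request:
play_rows --steps '[[[0,0,0.001,0],[0,0,0.001,0],[0,0,0.001,0],[0,0,0.0005,0],[0,0,0,0]]]'

```text
time: 51.43
ee_pos: [0.435, 0.0045, 0.0352]
tcp_rot: [180.0, 0.1, 173.6]
wrist_force: [-7.0, -0.0, 13.5]
opening: 0.0152
grasp_force: 61.9
```

Request:
play_rows --steps '[[[0,0,0,0],[0,0,0,0],[0,0,0,0],[0,0,0,0],[0,0,0,0]]]' --gripper 0.035

```text
time: 51.85
ee_pos: [0.4349, 0.0046, 0.0336]
tcp_rot: [180.0, -0.0, 173.6]
wrist_force: [-0.3, 0.6, -0.3]
opening: 0.0346
grasp_force: 0.0
```

Request:
play_rows --steps '[[[0,0,-0.02,0],[0,0,-0.03,0],[0,0,-0.03,0],[0,0,-0.03,0],[0,0,-0.03,0]]]'

```text
time: 52.27
ee_pos: [0.4346, 0.0046, 0.175]
tcp_rot: [180.0, -0.0, 173.6]
wrist_force: [0.4, -1.3, 0.1]
opening: 0.0349
grasp_force: 0.0
```

Run:
```python
from h import *
np.set_printoptions(precision=4,suppress=True)
print(bot.get_obs()['ee_pos'])
w=Cam('wrist','w9'); t=Cam('top','t9'); s=Cam('scene','s9')
def reds(c,z,tag,amin):
    h=cv2.cvtColor(c.img,cv2.COLOR_BGR2HSV); m=((h[...,0]<6)|(h[...,0]>174))&(h[...,1]>120)&(h[...,2]>50)
    n,l,st,ce=cv2.connectedComponentsWithStats(m.astype(np.uint8))
    for i in range(1,n):
        if st[i,4]>=amin: print(tag,ce[i],st[i],[c.at(ce[i],zz)[:2] for zz in z])
reds(t,(.072,.08,.063),'top',8); reds(s,(.072,.08,.063),'scene',12); reds(w,(.072,.08,.063),'wrist',40)
plan((.611,-.0845,.15,178),(.611,-.0845,.053,178))
```

```text
[0.4346 0.0046 0.175 ]
top [254.1286  50.0497] [  101     0   314   109 30077] [array([1.1378, 0.0112]), array([1.1333, 0.011 ]), array([1.1429, 0.0113])]
top [388.0982 130.8036] [377 119  22  23 224] [array([ 0.825, -0.407]), array([ 0.8222, -0.4049]), array([ 0.8281, -0.4093])]
top [292.963  201.2222] [291 199   5   6  27] [array([ 0.6113, -0.0842]), array([ 0.6097, -0.0838]), array([ 0.6132, -0.0846])]
top [545.7166 245.3608] [ 527  203   33   88 2170] [array([ 0.4198, -0.8801]), array([ 0.4192, -0.8755]), array([ 0.4206, -0.8853])]
top [359.5122 240.1829] [352 232  17  17  82] [array([ 0.4774, -0.2799]), array([ 0.4764, -0.2785]), array([ 0.4784, -0.2815])]
scene [ 9.385  97.8488] [   0   34   27  114 1865] [array([ 0.0959, -0.9698]), array([ 0.1068, -0.9618]), array([ 0.0838, -0.9789])]
scene [195.9397 193.6379] [186 185  20  16 116] [array([ 0.4864, -0.2807]), array([ 0.4941, -0.2781]), array([ 0.4777, -0.2836])]
scene [303.5588 192.8088] [301 187   6  13  68] [array([0.4639, 0.0054]), array([0.4719, 0.0058]), array([0.455 , 0.0051])]
scene [263.8197 232.8197] [260 228   8  10  61] [array([ 0.6102, -0.0853]), array([ 0.617 , -0.0842]), array([ 0.6026, -0.0864])]
scene [110.8094 287.975 ] [ 97 267  30  51 640] [array([ 0.7987, -0.4164]), array([ 0.804 , -0.4127]), array([ 0.7928, -0.4205])]
wrist [275.0732 202.3548] [266 189  19  27 451] [array([0.4275, 0.005 ]), array([0.4251, 0.0052]), array([0.4303, 0.0047])]
wrist [  8.5426 282.4393] [  0 258  20  49 610] [array([ 0.4786, -0.2585]), array([ 0.4745, -0.2497]), array([ 0.4832, -0.2685])]
to [  0.611   -0.0845   0.15   178.    ]: turn -0.0774 (1 rows of -0.0774); shift [-0.1779 -0.083   0.0264] in 6 rows of [-0.0296 -0.0138  0.0044]
to [  0.611   -0.0845   0.053  178.    ]: turn -0.0000 (0 rows of -0.0000); shift [ 0.0004 -0.      0.097 ] in 3 rows of [ 0.0001 -0.      0.0323]
```

Request:
play_rows --steps '[[[0,0,0,-0.0774],[-0.0254,-0.0119,0,0],[-0.0254,-0.0119,0,0],[-0.0254,-0.0119,0,0],[-0.0254,-0.0119,0,0]]]' --gripper 0.05

```text
time: 52.83
ee_pos: [0.5353, -0.0471, 0.1721]
tcp_rot: [180.0, -0.1, 178.0]
wrist_force: [0.4, -0.0, 0.6]
opening: 0.0499
grasp_force: 0.0
```

Request:
play_rows --steps '[[[-0.0254,-0.0119,0,0],[-0.0254,-0.0119,0,0],[-0.0254,-0.0119,0,0],[0,0,0.03,0],[0,0,0.03,0]]]'

```text
time: 53.25
ee_pos: [0.6115, -0.0858, 0.1122]
tcp_rot: [-180.0, 0.1, 177.9]
wrist_force: [0.6, 0.7, -0.3]
opening: 0.0501
grasp_force: 0.0
```

Request:
play_rows --steps '[[[0,0,0.025,0],[0,0,0.02,0],[0,0,0.015,0],[0,0,0,0],[0,0,0,0]]]'

```text
time: 53.67
ee_pos: [0.6085, -0.0847, 0.052]
tcp_rot: [180.0, -0.2, 178.0]
wrist_force: [0.1, -0.1, 0.4]
opening: 0.05
grasp_force: 0.0
```

Request:
play_rows --steps '[[[0,0,0,0],[0,0,0,0],[0,0,0,0],[0,0,0,0],[0,0,0,0]]]' --gripper 0.01 --squeeze 40

```text
time: 54.08
ee_pos: [0.6104, -0.0849, 0.0551]
tcp_rot: [-180.0, 0.1, 178.0]
wrist_force: [-0.5, 0.1, 6.8]
opening: 0.0202
grasp_force: 39.2
```

Request:
play_rows --steps '[[[0,-0.01,0,0],[0,-0.01,0,0],[0,-0.01,0,0],[0,-0.01,0,0],[0,-0.006,0,0]]]'

```text
time: 54.5
ee_pos: [0.6086, -0.1294, 0.055]
tcp_rot: [179.7, 0.1, 178.1]
wrist_force: [0.5, 39.3, 10.0]
opening: 0.0207
grasp_force: 41.2
```

Request:
play_rows --steps '[[[0,-0.002,0,0],[0,0,0,0],[0,0,0,0],[0,0,0,0],[0,0,0,0]]]'

```text
time: 54.92
ee_pos: [0.6086, -0.1292, 0.055]
tcp_rot: [179.6, 0.1, 178.2]
wrist_force: [-0.9, 18.5, 8.3]
opening: 0.0206
grasp_force: 40.2
```

Request:
play_rows --steps '[[[0,0.004,0,0],[0,0,0,0],[0,0,0,0],[0,0,0,0],[0,0,0,0]]]' --gripper 0.05

```text
time: 55.33
ee_pos: [0.608, -0.1292, 0.0536]
tcp_rot: [-180.0, -0.0, 178.0]
wrist_force: [-0.2, 0.5, 0.7]
opening: 0.0501
grasp_force: 0.0
```

Request:
play_rows --steps '[[[0,0,-0.02,0],[0,0,-0.03,0],[0,0,-0.03,0],[0,0,-0.03,0],[0,0,-0.03,0]]]'

```text
time: 55.75
ee_pos: [0.6078, -0.1292, 0.1951]
tcp_rot: [-180.0, -0.0, 178.0]
wrist_force: [0.4, 0.2, 0.0]
opening: 0.0501
grasp_force: 0.0
```

Run:
```python
from h import *
plan((.4785,-.281,.2,178))
```

```text
to [  0.4785  -0.281    0.2    178.    ]: turn -0.0005 (1 rows of -0.0005); shift [ 0.124  -0.1562 -0.0049] in 6 rows of [ 0.0207 -0.026  -0.0008]
```

Request:
play_rows --steps '[[[0.0207,-0.026,0,0],[0.0207,-0.026,0,0],[0.0207,-0.026,0,0],[0.0207,-0.026,0,0],[0.0207,-0.026,0,0]]]' --gripper 0.085

```text
time: 56.17
ee_pos: [0.4989, -0.2564, 0.1937]
tcp_rot: [-180.0, 0.0, 178.0]
wrist_force: [0.4, -0.6, -0.3]
opening: 0.0849
grasp_force: 0.0
```

Request:
play_rows --steps '[[[0.0205,-0.0262,0,0],[0,0,0,0],[0,0,0,0],[0,0,0,0],[0,0,0,0]]]'

```text
time: 56.58
ee_pos: [0.4792, -0.2801, 0.1936]
tcp_rot: [180.0, -0.0, 178.0]
wrist_force: [0.6, 0.2, 0.1]
opening: 0.0851
grasp_force: 0.0
```

```bash
cat > lid.py <<'E'
from h import *
np.set_printoptions(precision=4,suppress=True)
def lid(z,save=None):
    w=Cam('wrist',save); h=cv2.cvtColor(w.img,cv2.COLOR_BGR2HSV); m=((h[...,0]<10)|(h[...,0]>172))&(h[...,1]>130)&(h[...,2]>60)
    n,l,st,ce=cv2.connectedComponentsWithStats(m.astype(np.uint8)); i=max(range(1,n),key=lambda k:st[k,4]*(abs(ce[k][0]-275)<120))
    v,u=np.nonzero(l==i); P=np.array([w.at((a,b),z)[:2] for a,b in zip(u,v)])
    (c,r)=cv2.minEnclosingCircle(P.astype(np.float32)*1000)
    print('lid px',ce[i],st[i],'centroid',P.mean(0),'circ',np.array(c)/1000,r,'ptp',np.ptp(P,axis=0)); return w
if __name__=='__main__':
    lid(.072,'w10'); o=bot.get_obs(); print(o['ee_pos'],o['tcp_rot'])
E
python3 lid.py
```

```text
lid px [272.0671 199.4228] [ 243  172   60   58 1327] centroid [ 0.4752 -0.2831] circ [ 0.4767 -0.2835] 27.905651092529297 ptp [0.0547 0.0543]
[ 0.4793 -0.28    0.1936] [179.9908  -0.0027 178.0623]
```

Run:
```python
from h import *
plan((.477,-.2832,.0145,178))
```

```text
to [ 4.770e-01 -2.832e-01  1.450e-02  1.780e+02]: turn 0.0011 (1 rows of 0.0011); shift [ 0.0022 -0.0033  0.1791] in 6 rows of [ 0.0004 -0.0006  0.0298]
```

Request:
play_rows --steps '[[[0.0021,-0.0032,0.01,0],[0,0,0.02,0],[0,0,0.03,0],[0,0,0.03,0],[0,0,0.03,0]]]'

```text
time: 57.05
ee_pos: [0.4766, -0.2832, 0.0717]
tcp_rot: [-180.0, -0.0, 178.1]
wrist_force: [0.1, 0.2, -0.3]
opening: 0.0848
grasp_force: 0.0
```

Request:
play_rows --steps '[[[0,0,0.025,0],[0,0,0.02,0],[0,0,0.014,0],[0,0,0,0],[0,0,0,0]]]'

```text
time: 57.47
ee_pos: [0.4761, -0.283, 0.0137]
tcp_rot: [179.9, -0.1, 178.0]
wrist_force: [-0.1, -1.8, 0.4]
opening: 0.0851
grasp_force: 0.0
```

Request:
play_rows --steps '[[[0,0,0,0],[0,0,0,0],[0,0,0,0],[0,0,0,0],[0,0,0,0]]]' --gripper 0.045 --squeeze 40

```text
time: 57.88
ee_pos: [0.4774, -0.2841, 0.0162]
tcp_rot: [-179.9, 0.1, 178.0]
wrist_force: [0.8, 1.4, 7.0]
opening: 0.0593
grasp_force: 43.4
```

Request:
play_rows --steps '[[[0,0,0,0],[0,0,0,0],[0,0,0,0],[0,0,0,0],[0,0,0,0]]]'

```text
time: 58.3
ee_pos: [0.4774, -0.2841, 0.0162]
tcp_rot: [-179.9, 0.1, 178.0]
wrist_force: [0.4, 1.7, 5.9]
opening: 0.0591
grasp_force: 43.4
```

Run:
```python
from h import *
plan((.4774,-.2841,.155,178),(.6122,-.034,.155,178),(.6122,-.034,.0575,178))
```

```text
to [ 4.774e-01 -2.841e-01  1.550e-01  1.780e+02]: turn 0.0002 (1 rows of 0.0002); shift [-0.0003 -0.0002 -0.1388] in 4 rows of [-0.0001 -0.     -0.0347]
to [ 6.122e-01 -3.400e-02  1.550e-01  1.780e+02]: turn -0.0000 (0 rows of -0.0000); shift [-1.260e-01  2.547e-01  1.000e-04] in 9 rows of [-0.014   0.0283  0.    ]
to [ 6.122e-01 -3.400e-02  5.750e-02  1.780e+02]: turn -0.0000 (0 rows of -0.0000); shift [0.0002 0.0001 0.0975] in 3 rows of [0.0001 0.     0.0325]
```

Request:
play_rows --steps '[[[0,0,-0.015,0],[0,0,-0.03,0],[0,0,-0.035,0],[0,0,-0.035,0],[0,0,-0.025,0]]]'

```text
time: 58.72
ee_pos: [0.4768, -0.284, 0.1581]
tcp_rot: [-179.9, 0.1, 178.0]
wrist_force: [0.1, 0.2, -2.3]
opening: 0.0594
grasp_force: 43.7
```

Request:
play_rows --steps '[[[-0.007,0.0142,0,0],[-0.014,0.0283,0,0],[-0.014,0.0283,0,0],[-0.014,0.0283,0,0],[-0.014,0.0283,0,0]]]'

```text
time: 59.13
ee_pos: [0.5444, -0.1575, 0.155]
tcp_rot: [-180.0, 0.0, 178.0]
wrist_force: [0.9, -0.3, -2.8]
opening: 0.0593
grasp_force: 43.7
```

Request:
play_rows --steps '[[[-0.014,0.0283,0,0],[-0.014,0.0283,0,0],[-0.014,0.0283,0,0],[-0.014,0.0283,0,0],[-0.007,0.0141,0,0]]]'

```text
time: 59.55
ee_pos: [0.6125, -0.0306, 0.1545]
tcp_rot: [180.0, 0.0, 178.1]
wrist_force: [-0.0, -0.5, -1.4]
opening: 0.059
grasp_force: 43.8
```

Request:
play_rows --steps '[[[0,0,0,0],[0,0,0,0],[0,0,0.02,0],[0,0,0.02,0],[0,0,0.02,0]]]'

```text
time: 59.97
ee_pos: [0.611, -0.035, 0.0945]
tcp_rot: [-180.0, 0.1, 177.9]
wrist_force: [-0.0, -0.3, -2.4]
opening: 0.0593
grasp_force: 43.8
```

Run:
```python
from h import *
print(bot.get_obs()['wrist_force'],bot.get_obs()['tcp_rot']);plan((.6122,-.034,.0585,178))
```

```text
[-0.03174038 -0.26848498 -2.37473263] [-1.79978667e+02  5.10879553e-02  1.77918800e+02]
to [ 6.122e-01 -3.400e-02  5.850e-02  1.780e+02]: turn -0.0014 (1 rows of -0.0014); shift [-0.0011  0.0011  0.036 ] in 2 rows of [-0.0005  0.0005  0.018 ]
```

Request:
play_rows --steps '[[[-0.0008,0.0006,0.015,0],[0,0,0.012,0],[0,0,0.008,0],[0,0,0,0],[0,0,0,0]]]'

```text
time: 60.38
ee_pos: [0.6121, -0.0335, 0.0601]
tcp_rot: [-180.0, 0.0, 178.0]
wrist_force: [0.1, -0.2, -1.3]
opening: 0.0593
grasp_force: 43.8
```

Request:
play_rows --steps '[[[0,0,0.001,0],[0,0,0.001,0],[0,0,0.001,0],[0,0,0,0],[0,0,0,0]]]'

```text
time: 60.8
ee_pos: [0.6123, -0.033, 0.0569]
tcp_rot: [-180.0, 0.0, 178.0]
wrist_force: [-0.1, -0.4, -1.2]
opening: 0.0595
grasp_force: 43.8
```

Request:
play_rows --steps '[[[0,0,0.001,0],[0,0,0,0],[0,0,0,0],[0,0,0,0],[0,0,0,0]]]'

```text
time: 61.22
ee_pos: [0.6123, -0.033, 0.0563]
tcp_rot: [180.0, 0.0, 178.0]
wrist_force: [-2.1, 2.3, 4.8]
opening: 0.0591
grasp_force: 44.0
```

Request:
play_rows --steps '[[[0,0,0,0],[0,0,0,0],[0,0,0,0],[0,0,0,0],[0,0,0,0]]]' --gripper 0.085

```text
time: 61.63
ee_pos: [0.6121, -0.033, 0.0555]
tcp_rot: [180.0, -0.0, 178.0]
wrist_force: [0.7, 0.5, 0.8]
opening: 0.0853
grasp_force: 0.0
```

Request:
play_rows --steps '[[[0,0,-0.02,0],[0,0,-0.025,0],[0,0,-0.03,0],[0,0,-0.03,0],[0,0,-0.03,0]]]'

```text
time: 62.05
ee_pos: [0.6119, -0.033, 0.1919]
tcp_rot: [180.0, -0.0, 178.0]
wrist_force: [0.6, -0.4, -0.3]
opening: 0.085
grasp_force: 0.0
```

Run:
```python
from h import *
import lid
lid.lid(.112,'w11'); p=bot.get_obs()['ee_pos'];print(p)
plan((.6088,-.1285,p[2],178),(.6088,-.1285,.0545,178))
```

```text
lid px [275.2586 215.3586] [ 241  183   70   69 1860] centroid [ 0.6088 -0.0331] circ [ 0.6111 -0.033 ] 28.609983444213867 ptp [0.057  0.0546]
[ 0.6134 -0.0331  0.1987]
to [  0.6088  -0.1285   0.1987 178.    ]: turn 0.0000 (1 rows of 0.0000); shift [ 0.0013 -0.0955  0.    ] in 3 rows of [ 0.0004 -0.0318  0.    ]
to [  0.6088  -0.1285   0.0545 178.    ]: turn -0.0000 (0 rows of -0.0000); shift [0.0011 0.     0.1442] in 5 rows of [0.0002 0.     0.0288]
```

Request:
play_rows --steps '[[[0.0013,-0.0255,0,0],[0.0005,-0.035,0,0],[0.0003,-0.035,0,0],[0,0,0.02,0],[0,0,0.03,0]]]' --gripper 0.045

```text
time: 62.52
ee_pos: [0.608, -0.1308, 0.1429]
tcp_rot: [-179.9, 0.3, 177.8]
wrist_force: [0.3, -0.1, -0.3]
opening: 0.045
grasp_force: 0.0
```

Request:
play_rows --steps '[[[0,0,0.03,0],[0,0,0.03,0],[0,0,0.02,0],[0,0,0.0135,0],[0,0,0,0]]]'

```text
time: 62.93
ee_pos: [0.6048, -0.128, 0.0433]
tcp_rot: [179.9, -0.3, 178.0]
wrist_force: [0.0, -0.7, -0.4]
opening: 0.045
grasp_force: 0.0
```

Request:
play_rows --steps '[[[0,0,0,0],[0,0,0,0],[0,0,0,0],[0,0,0,0],[0,0,0,0]]]' --gripper 0.01

```text
time: 63.35
ee_pos: [0.6073, -0.1285, 0.0485]
tcp_rot: [-180.0, 0.1, 178.0]
wrist_force: [-1.1, -0.4, 3.7]
opening: 0.0211
grasp_force: 39.7
```

Request:
play_rows --steps '[[[0,0.004,0,0],[0,0.008,0,0],[0,0.01,0,0],[0,0.01,0,0],[0,0.01,0,0]]]'

```text
time: 63.77
ee_pos: [0.6089, -0.0862, 0.0485]
tcp_rot: [-180.0, 0.1, 178.0]
wrist_force: [-0.7, -2.6, 5.3]
opening: 0.0208
grasp_force: 39.9
```

Request:
play_rows --steps '[[[0,0.01,0,0],[0,0.01,0,0],[0,0.01,0,0],[0,0.01,0,0],[0,0.01,0,0]]]'

```text
time: 64.18
ee_pos: [0.6108, -0.036, 0.0485]
tcp_rot: [-180.0, 0.1, 178.0]
wrist_force: [0.5, -2.4, 4.9]
opening: 0.0208
grasp_force: 39.9
```

Request:
play_rows --steps '[[[0,0.01,0,0],[0,0.009,0,0],[0,0.006,0,0],[0,0.004,0,0],[0,0,0,0]]]'

```text
time: 64.6
ee_pos: [0.6118, -0.009, 0.0484]
tcp_rot: [-179.7, 0.2, 177.9]
wrist_force: [0.4, -11.2, 5.0]
opening: 0.021
grasp_force: 40.3
```

Request:
play_rows --steps '[[[0,-0.0015,0,0],[0,0,0,0],[0,0,0,0],[0,0,0,0],[0,0,0,0]]]' --gripper 0.04

```text
time: 65.02
ee_pos: [0.6108, -0.0087, 0.0471]
tcp_rot: [180.0, -0.0, 178.0]
wrist_force: [0.3, -0.7, 0.2]
opening: 0.0399
grasp_force: 0.0
```

Request:
play_rows --steps '[[[0,0,-0.02,0],[0,0,-0.035,0],[0,0,-0.04,0],[0,0,-0.04,0],[0,0,-0.04,0]]]'

```text
time: 65.43
ee_pos: [0.6104, -0.0087, 0.224]
tcp_rot: [180.0, -0.0, 178.0]
wrist_force: [1.0, 0.3, 0.3]
opening: 0.0397
grasp_force: 0.0
```

Request:
play_rows --steps '[[[0,0,-0.04,0],[0,0,-0.02,0],[0,0,0,0],[0,0,0,0],[0,0,0,0]]]' --gripper 0.0

```text
time: 65.85
ee_pos: [0.6109, -0.0088, 0.2812]
tcp_rot: [180.0, -0.1, 178.0]
wrist_force: [-0.4, 1.0, -1.5]
opening: -0.0003
grasp_force: 0.0
```

Run:
```python
from h import *
p=bot.get_obs()['ee_pos'];print(p)
t=Cam('top','t12'); s=Cam('scene','s12')
h=cv2.cvtColor(s.img,cv2.COLOR_BGR2HSV); m=((h[...,0]<6)|(h[...,0]>174))&(h[...,1]>120)&(h[...,2]>50)
n,l,st,ce=cv2.connectedComponentsWithStats(m.astype(np.uint8))
for i in range(1,n):
    if st[i,4]>8: print(ce[i],st[i],s.at(ce[i],.071)[:2],s.at(ce[i],.112)[:2])
plan((.6164,.0860,p[2],178),(.6164,.0860,.256,178))
```

```text
[ 0.6108742  -0.00883303  0.28115088]
[ 9.37466452 97.82930757] [   0   34   27  114 1863] [ 0.094488   -0.97089929] [ 0.14997366 -0.92963626]
[303.48571429 192.67142857] [301 187   6  13  70] [0.46245647 0.00518562] [0.50303023 0.00689287]
[324.30434783 230.04347826] [323 226   4   9  23] [0.58982854 0.06418273] [0.62524056 0.06349913]
[343.71428571 230.66666667] [341 227   5   8  21] [0.58851395 0.11231284] [0.62397924 0.10967877]
[294.16438356 235.4109589 ] [290 231   9  10  73] [ 0.61250848 -0.00955046] [ 0.6470014  -0.00724603]
[110.82059282 287.80967239] [ 97 267  29  51 641] [ 0.79760207 -0.41699117] [ 0.82459408 -0.39817523]
to [6.164e-01 8.600e-02 2.812e-01 1.780e+02]: turn 0.0001 (1 rows of 0.0001); shift [-0.0025  0.095  -0.0006] in 3 rows of [-0.0008  0.0317 -0.0002]
to [6.164e-01 8.600e-02 2.560e-01 1.780e+02]: turn -0.0000 (0 rows of -0.0000); shift [-0.0001  0.      0.0252] in 1 rows of [-0.0001  0.      0.0252]
```

Request:
play_rows --steps '[[[-0.0008,0.03,0,0],[-0.0008,0.035,0,0],[-0.0008,0.03,0,0],[0,0,0,0],[0,0,0.01,0]]]'

```text
time: 66.37
ee_pos: [0.6166, 0.0877, 0.2723]
tcp_rot: [180.0, 0.0, 178.2]
wrist_force: [0.6, -0.7, 0.5]
opening: -0.0002
grasp_force: 0.0
```

Request:
play_rows --steps '[[[0,0,0.01,0],[0,0,0.005,0],[0,0,0,0],[0,0,0.003,0],[0,0,0.003,0]]]'

```text
time: 66.78
ee_pos: [0.6167, 0.0857, 0.2514]
tcp_rot: [180.0, 0.0, 178.0]
wrist_force: [-0.4, 0.6, 0.8]
opening: 0.0004
grasp_force: 0.0
```

Request:
play_rows --steps '[[[0,0,0.003,0],[0,0,0.003,0],[0,0,0.003,0],[0,0,0.003,0],[0,0,0,0]]]'

```text
time: 67.2
ee_pos: [0.6167, 0.0858, 0.2388]
tcp_rot: [-180.0, 0.0, 178.0]
wrist_force: [1.4, -1.3, 3.2]
opening: 0.0002
grasp_force: 1.7
```

Run:
```python
from workcell import bot
o=bot.get_obs();print(o['ee_pos'],o['wrist_force'],o['torque'])
```

```text
[0.61670754 0.08575113 0.23878378] [ 1.393022   -1.25675607  3.21264767] [-0.24919171 -0.14524871  0.02020155]
```

Request:
play_rows --steps '[[[0,0,0.003,0],[0,0,0.003,0],[0,0,0.003,0],[0,0,0.003,0],[0,0,0,0]]]'

```text
time: 67.62
ee_pos: [0.6167, 0.0858, 0.23]
tcp_rot: [180.0, 0.2, 178.0]
wrist_force: [-3.8, -2.4, 18.4]
opening: 0.0001
grasp_force: 9.2
```

Request:
play_rows --steps '[[[0,0,0.003,0],[0,0,0.003,0],[0,0,0,0],[0,0,0,0],[0,0,0,0]]]'

```text
time: 68.03
ee_pos: [0.6169, 0.0858, 0.2297]
tcp_rot: [179.9, 0.6, 178.0]
wrist_force: [-12.6, -3.7, 48.4]
opening: 0.0002
grasp_force: 24.1
```

Request:
play_rows --steps '[[[0,0,0.002,0],[0,0,0.002,0],[0,0,0,0],[0,0,0,0],[0,0,0,0]]]'

```text
time: 68.45
ee_pos: [0.6169, 0.0858, 0.2295]
tcp_rot: [179.9, 0.9, 178.0]
wrist_force: [-19.6, -5.1, 68.0]
opening: -0.0003
grasp_force: 34.1
```

Request:
play_rows --steps '[[[0,0,-0.003,0],[0,0,-0.003,0],[0,0,-0.003,0],[0,0,0,0],[0,0,0,0]]]'

```text
time: 68.87
ee_pos: [0.6168, 0.0858, 0.2299]
tcp_rot: [180.0, 0.3, 178.0]
wrist_force: [-4.9, -2.1, 23.1]
opening: 0.0001
grasp_force: 11.7
```

Request:
play_rows --steps '[[[0,0,-0.003,0],[0,0,-0.003,0],[0,0,0,0],[0,0,0,0],[0,0,0,0]]]'

```text
time: 69.28
ee_pos: [0.6167, 0.0858, 0.2318]
tcp_rot: [-180.0, -0.0, 178.0]
wrist_force: [0.5, -2.4, 3.7]
opening: 0.0003
grasp_force: 2.0
```

Request:
play_rows --steps '[[[0,0,-0.003,0],[0,0,0,0],[0,0,0,0],[0,0,0,0],[0,0,0,0]]]'

```text
time: 69.7
ee_pos: [0.6166, 0.0859, 0.2351]
tcp_rot: [-180.0, -0.0, 178.0]
wrist_force: [0.9, -2.7, 3.8]
opening: 0.0001
grasp_force: 1.9
```

Request:
play_rows --steps '[[[0,0,-0.003,0],[0,0,-0.002,0],[0,0,0,0],[0,0,0,0],[0,0,0,0]]]'

```text
time: 70.12
ee_pos: [0.6166, 0.086, 0.2402]
tcp_rot: [180.0, -0.0, 178.0]
wrist_force: [-0.1, -1.8, 3.8]
opening: -0.0001
grasp_force: 1.7
```

Request:
play_rows --steps '[[[0,0,-0.005,0],[0,0,-0.01,0],[0,0,-0.015,0],[0,0,-0.015,0],[0,0,0,0]]]'

```text
time: 70.53
ee_pos: [0.6169, 0.0863, 0.2879]
tcp_rot: [179.9, 0.2, 178.0]
wrist_force: [-0.1, 0.2, 0.4]
opening: -0.0002
grasp_force: 0.0
```

Request:
play_rows --steps '[[[0,-0.03,0,0],[0,-0.035,0,0],[0,-0.03,0,0],[0,0,0,0],[0,0,0,0]]]' --gripper 0.045

```text
time: 70.95
ee_pos: [0.6131, -0.0103, 0.2843]
tcp_rot: [180.0, -0.1, 177.9]
wrist_force: [-0.8, -0.1, -0.6]
opening: 0.0452
grasp_force: 0.0
```

Run:
```python
from h import *
plan((.6115,-.0088,.15,178),(.6115,-.0088,.0515,178))
```

```text
to [ 6.115e-01 -8.800e-03  1.500e-01  1.780e+02]: turn -0.0024 (1 rows of -0.0024); shift [0.0015 0.0014 0.1343] in 4 rows of [0.0004 0.0003 0.0336]
to [ 6.115e-01 -8.800e-03  5.150e-02  1.780e+02]: turn -0.0000 (0 rows of -0.0000); shift [-0.0001 -0.      0.0985] in 3 rows of [-0.     -0.      0.0328]
```

Request:
play_rows --steps '[[[0.001,0.001,0.02,0],[0,0,0.03,0],[0,0,0.03,0],[0,0,0.03,0],[0,0,0.03,0]]]'

```text
time: 71.37
ee_pos: [0.6125, -0.0078, 0.1437]
tcp_rot: [-179.9, 0.1, 178.0]
wrist_force: [5.8, -21.3, 7.7]
opening: 0.0451
grasp_force: 0.0
```

Request:
play_rows --steps '[[[0,0,0.03,0],[0,0,0.025,0],[0,0,0.02,0],[0,0,0.015,0],[0,0,0,0]]]'

```text
time: 71.78
ee_pos: [0.6102, -0.0069, 0.051]
tcp_rot: [180.0, -0.3, 178.1]
wrist_force: [-0.3, 1.8, -0.3]
opening: 0.045
grasp_force: 0.0
```

Request:
play_rows --steps '[[[0,0,0,0],[0,0,0,0],[0,0,0,0],[0,0,0,0],[0,0,0,0]]]' --gripper 0.01

```text
time: 72.2
ee_pos: [0.6125, -0.0089, 0.0562]
tcp_rot: [-179.9, 0.0, 178.0]
wrist_force: [-2.2, -6.6, -2.7]
opening: 0.0207
grasp_force: 39.4
```

Request:
play_rows --steps '[[[0,-0.004,0,0],[0,-0.008,0,0],[0,-0.01,0,0],[0,-0.01,0,0],[0,-0.01,0,0]]]'

```text
time: 72.62
ee_pos: [0.6109, -0.051, 0.0561]
tcp_rot: [180.0, 0.0, 178.0]
wrist_force: [-4.8, 2.0, 5.9]
opening: 0.0207
grasp_force: 40.3
```

Request:
play_rows --steps '[[[0,-0.01,0,0],[0,-0.01,0,0],[0,-0.01,0,0],[0,-0.01,0,0],[0,-0.01,0,0]]]'

```text
time: 73.03
ee_pos: [0.609, -0.1014, 0.0561]
tcp_rot: [-180.0, 0.0, 178.0]
wrist_force: [-4.4, 2.6, 5.9]
opening: 0.0204
grasp_force: 40.3
```

Request:
play_rows --steps '[[[0,-0.01,0,0],[0,-0.008,0,0],[0,-0.006,0,0],[0,-0.003,0,0],[0,0,0,0]]]'

```text
time: 73.45
ee_pos: [0.608, -0.1289, 0.0561]
tcp_rot: [-179.9, 0.0, 177.9]
wrist_force: [-5.9, -0.6, 5.4]
opening: 0.0207
grasp_force: 40.4
```

Request:
play_rows --steps '[[[0,0,0,0],[0,0,0,0],[0,0,0,0],[0,0,0,0],[0,0,0,0]]]' --gripper 0.045

```text
time: 73.87
ee_pos: [0.6083, -0.127, 0.0551]
tcp_rot: [-180.0, 0.0, 178.0]
wrist_force: [-0.2, 0.1, 0.1]
opening: 0.0451
grasp_force: 0.0
```

Request:
play_rows --steps '[[[0,0,-0.02,0],[0,0,-0.03,0],[0,0,-0.03,0],[0,0,-0.03,0],[0,0,-0.03,0]]]'

```text
time: 74.28
ee_pos: [0.608, -0.1268, 0.1966]
tcp_rot: [-180.0, 0.0, 178.0]
wrist_force: [0.7, -0.1, 0.8]
opening: 0.0451
grasp_force: 0.0
```

Request:
play_rows --steps '[[[0,0.03,0,0],[0,0.035,0,0],[0,0.03,0,0],[0,0,0,0],[0,0,0,0]]]' --gripper 0.085

```text
time: 74.7
ee_pos: [0.6116, -0.0304, 0.1952]
tcp_rot: [-180.0, 0.0, 178.2]
wrist_force: [0.9, -0.8, -0.4]
opening: 0.0853
grasp_force: 0.0
```

Run:
```python
from h import *
import lid
lid.lid(.106,'w13'); lid.lid(.112); plan((.6115,-.0335,.0555,178))
w=cv2.imread('pics/w13.png'); s=Cam('scene','s13'); t=Cam('top','t13')
a=np.zeros((600,800,3),np.uint8); a[:300,:400]=cv2.resize(w,(400,300)); a[:300,400:]=cv2.resize(t.img[140:290,180:380],(400,300)); a[300:]=cv2.resize(s.img[150:300,170:370],(400*2,300)); cv2.imwrite('pics/m13.png',a)
```

```text
lid px [271.9169 212.8559] [ 239  182   67   65 1672] centroid [ 0.6096 -0.0333] circ [ 0.6114 -0.0334] 28.099287033081055 ptp [0.0556 0.0542]
lid px [273.2005 212.9244] [ 240  182   67   65 1666] centroid [ 0.6075 -0.0333] circ [ 0.6092 -0.0332] 27.272890090942383 ptp [0.0541 0.0527]
to [  0.6115  -0.0335   0.0555 178.    ]: turn 0.0004 (1 rows of 0.0004); shift [-0.     -0.0013  0.1396] in 4 rows of [-0.     -0.0003  0.0349]
```

Request:
play_rows --steps '[[[0,-0.0012,0.02,0],[0,0,0.03,0],[0,0,0.03,0],[0,0,0.03,0],[0,0,0.02,0]]]'

```text
time: 75.32
ee_pos: [0.6103, -0.0342, 0.062]
tcp_rot: [-180.0, -0.2, 177.9]
wrist_force: [-1.0, -0.1, -0.5]
opening: 0.0853
grasp_force: 0.0
```

Request:
play_rows --steps '[[[0,0,0.009,0],[0,0,0,0],[0,0,0,0],[0,0,0,0],[0,0,0,0]]]'

```text
time: 75.73
ee_pos: [0.6125, -0.0334, 0.0581]
tcp_rot: [-180.0, 0.2, 178.0]
wrist_force: [0.4, -0.7, -0.2]
opening: 0.0848
grasp_force: 0.0
```

Request:
play_rows --steps '[[[0,0,0,0],[0,0,0,0],[0,0,0,0],[0,0,0,0],[0,0,0,0]]]' --gripper 0.045

```text
time: 76.15
ee_pos: [0.612, -0.0331, 0.0573]
tcp_rot: [180.0, 0.1, 178.0]
wrist_force: [-1.3, 1.4, 5.6]
opening: 0.0595
grasp_force: 42.9
```

Request:
play_rows --steps '[[[0,0,-0.01,0],[0,0,-0.02,0],[0,0,-0.03,0],[0,0,-0.03,0],[0,0,-0.01,0]]]'

```text
time: 76.57
ee_pos: [0.6125, -0.0332, 0.1613]
tcp_rot: [-180.0, 0.3, 178.0]
wrist_force: [1.2, 0.7, -1.0]
opening: 0.0596
grasp_force: 43.5
```

Run:
```python
from h import *
o=bot.get_obs();print(o['wrist_force'],o['opening']);z=o['ee_pos'][2]
plan((.47,-.033,z,178),(.4854,.3405,z,178),(.4854,.3405,.0225,178))
```

```text
[ 1.2470603   0.72190716 -0.95926874] 0.05964551401591354
to [ 4.700e-01 -3.300e-02  1.613e-01  1.780e+02]: turn 0.0000 (1 rows of 0.0000); shift [ 0.1424 -0.0047 -0.0007] in 5 rows of [ 0.0285 -0.0009 -0.0001]
to [4.854e-01 3.405e-01 1.613e-01 1.780e+02]: turn -0.0000 (0 rows of -0.0000); shift [-2.400e-03  3.738e-01 -1.000e-04] in 11 rows of [-0.0002  0.034  -0.    ]
to [4.854e-01 3.405e-01 2.250e-02 1.780e+02]: turn -0.0000 (0 rows of -0.0000); shift [0.0007 0.     0.1388] in 4 rows of [0.0002 0.     0.0347]
```

Request:
play_rows --steps '[[[0.02,-0.001,0,0],[0.033,-0.001,0,0],[0.034,-0.001,0,0],[0.034,-0.001,0,0],[0.021,-0.001,0,0]]]'

```text
time: 76.98
ee_pos: [0.4665, -0.0331, 0.1558]
tcp_rot: [-180.0, -0.1, 178.0]
wrist_force: [0.6, 0.2, -1.5]
opening: 0.0591
grasp_force: 43.5
```

Request:
play_rows --steps '[[[0,0.02,0,0],[0,0.034,0,0],[0,0.034,0,0],[0,0.034,0,0],[0,0.034,0,0]]]'

```text
time: 77.4
ee_pos: [0.4744, 0.1241, 0.1561]
tcp_rot: [-180.0, -0.0, 178.0]
wrist_force: [0.4, 0.6, -1.5]
opening: 0.0593
grasp_force: 43.7
```

Request:
play_rows --steps '[[[0,0.034,0,0],[0,0.034,0,0],[0,0.034,0,0],[0,0.034,0,0],[0,0.034,0,0]]]'

```text
time: 77.82
ee_pos: [0.4803, 0.2942, 0.1559]
tcp_rot: [-180.0, -0.0, 178.0]
wrist_force: [1.7, -0.3, -1.2]
opening: 0.0588
grasp_force: 43.7
```

Request:
play_rows --steps '[[[0,0.034,0,0],[0,0.0135,0,0],[0,0,0,0],[0,0,0.02,0],[0,0,0.03,0]]]'

```text
time: 78.23
ee_pos: [0.4837, 0.3404, 0.1083]
tcp_rot: [179.9, 0.2, 178.0]
wrist_force: [0.4, 0.2, -2.0]
opening: 0.0591
grasp_force: 43.9
```

Run:
```python
from h import *
plan((.4854,.3405,.024,178))
```

```text
to [4.854e-01 3.405e-01 2.400e-02 1.780e+02]: turn 0.0003 (1 rows of 0.0003); shift [-0.0014 -0.      0.0843] in 3 rows of [-0.0005 -0.      0.0281]
```

View pics/m13.png

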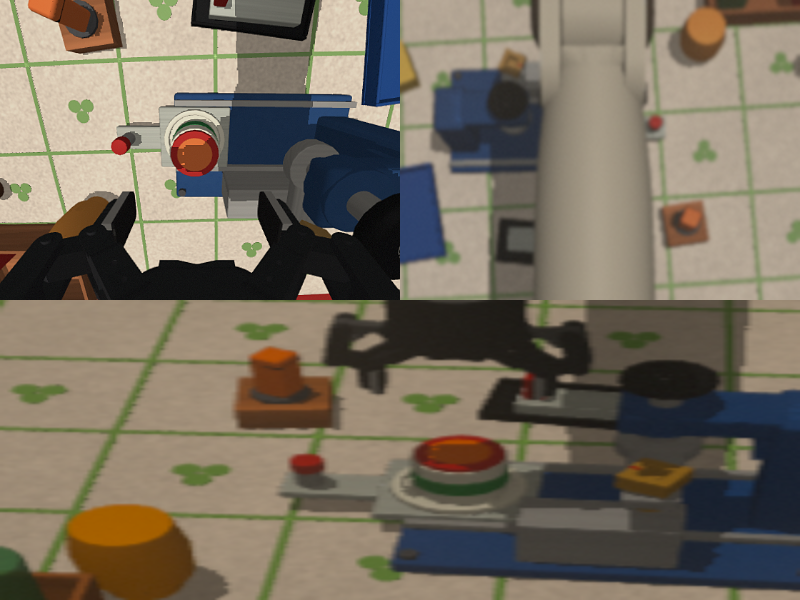

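Request:
play_rows --steps '[[[0,0,0.03,0],[0,0,0.03,0],[0,0,0.02,0],[0,0,0.002,0],[0,0,0,0]]]'

```text
time: 78.65
ee_pos: [0.4818, 0.3385, 0.023]
tcp_rot: [-179.9, -0.1, 178.0]
wrist_force: [0.7, -0.0, -1.5]
opening: 0.0592
grasp_force: 44.1
```

Request:
play_rows --steps '[[[0,0,0.001,0],[0,0,0.001,0],[0,0,0,0],[0,0,0,0],[0,0,0,0]]]'

```text
time: 79.07
ee_pos: [0.4826, 0.3402, 0.0227]
tcp_rot: [180.0, 0.0, 178.0]
wrist_force: [0.3, 0.1, -1.2]
opening: 0.0593
grasp_force: 44.1
```

Request:
play_rows --steps '[[[0,0,0.001,0],[0,0,0,0],[0,0,0,0],[0,0,0,0],[0,0,0,0]]]'

```text
time: 79.48
ee_pos: [0.4824, 0.3401, 0.0212]
tcp_rot: [-180.0, -0.0, 178.0]
wrist_force: [0.6, 0.4, -1.5]
opening: 0.0595
grasp_force: 44.1
```

Request:
play_rows --steps '[[[0,0,0.001,0],[0,0,0,0],[0,0,0,0],[0,0,0,0],[0,0,0,0]]]'

```text
time: 79.9
ee_pos: [0.4825, 0.3401, 0.0204]
tcp_rot: [180.0, 0.0, 178.0]
wrist_force: [0.4, 0.5, 0.9]
opening: 0.059
grasp_force: 44.2
```

Request:
play_rows --steps '[[[0,0,0.001,0],[0,0,0,0],[0,0,0,0],[0,0,0,0],[0,0,0,0]]]'

```text
time: 80.32
ee_pos: [0.4827, 0.3402, 0.0203]
tcp_rot: [180.0, 0.1, 178.0]
wrist_force: [-1.4, -1.2, 8.2]
opening: 0.0592
grasp_force: 44.8
```

Request:
play_rows --steps '[[[0,0,0,0],[0,0,0,0],[0,0,0,0],[0,0,0,0],[0,0,0,0]]]' --gripper 0.085

```text
time: 80.73
ee_pos: [0.4823, 0.34, 0.019]
tcp_rot: [-180.0, -0.0, 178.0]
wrist_force: [0.0, 0.2, 0.6]
opening: 0.0853
grasp_force: 0.0
```

Request:
play_rows --steps '[[[0,0,-0.015,0],[0,0,-0.025,0],[0,0,-0.03,0],[0,0,-0.03,0],[0,0,-0.03,0]]]'

```text
time: 81.15
ee_pos: [0.4822, 0.3399, 0.1504]
tcp_rot: [-180.0, -0.0, 178.0]
wrist_force: [0.1, 0.3, -0.7]
opening: 0.0852
grasp_force: 0.0
```

Request:
play_rows --steps '[[[0,0,-0.02,0],[0,0,-0.02,0],[0,0,0,0],[0,0,0,0],[0,0,0,0]]]'

```text
time: 81.57
ee_pos: [0.4823, 0.34, 0.1882]
tcp_rot: [-180.0, -0.0, 178.0]
wrist_force: [-0.0, 0.0, -0.5]
opening: 0.0851
grasp_force: 0.0
```

Run:
```python
from h import *
import lid
np.set_printoptions(precision=4,suppress=True)
lid.lid(.069,'w14'); t=Cam('top','t14'); s=Cam('scene','s14')
for c,tag in ((t,'top'),(s,'scene')):
    h=cv2.cvtColor(c.img,cv2.COLOR_BGR2HSV); m=((h[...,0]<9)|(h[...,0]>174))&(h[...,1]>120)&(h[...,2]>50)
    n,l,st,ce=cv2.connectedComponentsWithStats(m.astype(np.uint8))
    for i in range(1,n):
        if st[i,4]>9: print(tag,ce[i],st[i],c.at(ce[i],.066)[:2])
```

```text
lid px [275.3528 203.3542] [ 246  175   60   60 1389] centroid [0.4813 0.3398] circ [0.4831 0.3396] 28.359180450439453 ptp [0.0565 0.0542]
top [254.1563  50.094 ] [  101     0   314   109 30058] [1.141  0.0112]
top [387.0638 131.7812] [376 118  24  25 329] [ 0.8239 -0.4048]
top [307.2963 200.5556] [305 198   6   6  27] [ 0.612  -0.1292]
top [545.7131 245.3778] [ 527  203   33   88 2168] [ 0.4203 -0.8836]
top [158.5397 253.7937] [150 248  16  11  63] [0.4724 0.3386]
top [267.5789 259.8947] [266 258   4   5  19] [0.4351 0.0047]
scene [ 9.4044 97.7382] [   0   34   27  114 1872] [ 0.0872 -0.9761]
scene [303.4568 192.3951] [300 186   7  14  81] [0.4565 0.0048]
scene [432.0065 206.4183] [422 198  22  16 153] [0.4853 0.3399]
scene [246.3571 231.5143] [243 227   8  10  70] [ 0.6039 -0.1302]
scene [111.0029 288.0214] [ 96 267  32  52 700] [ 0.7949 -0.4187]
```

```bash
python3 -c "
from workcell import bot
print(bot.job_done())"
```

```text
the job is handed in; nothing more can be done
None
```

The job is handed in, though no verdict came back: the stop was set to the block (estimated gap 19.4 mm, never measured directly), the block went back in its dish and the driver in its stand, and the only tub found was pressed to the stop and stands upright in the blue tray.

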